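# Clamp tube blocks in the bench vise and lock it

### The job

Stand every aluminium tube block on the bed of the blue vise between its jaws, side by side with their narrow (36 mm) sides across the gap, then wind the crank until the sliding jaw grips them all hard against the fixed jaw. Then run both steel lock nuts down with the fingers, clockwise, until each yellow stripe reaches the white mark, and only then tighten both with the wrench, not the fingers, until each stripe reaches the red mark. Lay the wrench back on its black mat, and leave the tape measure, the white tub and the red tape roll where they are.

Things in the scene. Friction and masses are not known exactly. Their poses are not given: they have to be found in the camera images.
- vise: blue machine vise fixed to the bench. Origin on the bench under it, z up; the jaw slides along its y, jaw faces are 175 mm long along x. Bed 65 mm above the bench. Fixed jaw: inner face at y = +30 mm, 30 mm thick, top 89 mm up. Crank at its -y end; lock plate with both nuts at y = 75 to 160 mm, 190 mm wide, top 65 mm up, a white and a red mark painted beside each nut.
- jaw: sliding jaw, 175 x 30 x 24 mm, top 89 mm above the bench. Origin at the middle of the lower edge of its gripping face; axes as the vise's. With the crank at 0 the face is at vise y = -34 mm (64 mm open); it moves 3.183 mm in +y, towards the fixed jaw, per rad of crank (20 mm a turn). With 36 mm blocks gripped it is at about y = -6 mm.
- crank (a joint): crank angle in rad about vise +y through vise x = 0, z = 78 mm; growing closes the jaw (clockwise seen from the crank's end). At q the handle is at vise x = 40 sin q, z = 78 + 40 cos q mm. Starts at 0 to 1.5; range 0 to 12.5. Friction 0.2 N m (5 N at the handle); it stays where left, so the jaw keeps its grip. Blocks are met at about 8.8 rad, then it stiffens strongly.
- grip_mid (a point): middle of the crank's handle: a black, freely spinning grip 16 mm in diameter and 46 mm long, parallel to the vise's y, 40 mm off the crank axis, at vise y = -189 mm; its outer (-y) end is free, its inner end 2 mm from the crank arm.
- nut_a: steel hex nut, 30 mm across flats, 20 mm tall (71 to 91 mm above the bench), on a stud of 20 mm diameter (top 97 mm up, turns with it), at vise x = -50 mm, y = +115 mm. Origin on its axis at its underside, z up; x along its yellow stripe, towards the middle of a flat (so flats face 0, 60, 120.. degrees). It only turns, without rising or sinking.
- nut_b: steel hex nut, 30 mm across flats, 20 mm tall (71 to 91 mm above the bench), on a stud of 20 mm diameter (top 97 mm up, turns with it), at vise x = +50 mm, y = +115 mm. Origin on its axis at its underside, z up; x along its yellow stripe, towards the middle of a flat (so flats face 0, 60, 120.. degrees). It only turns, without rising or sinking.
- turn_a (a joint): turn of nut a in rad, growing clockwise from above (tightening); starts at 0 to 0.9. The yellow stripe meets the white mark at 2.2 (finger-tight) and the red mark at 2.9 (tight); stop at 3.15. The stripe points 2.55 minus this value from vise +x (counter-clockwise), so white is at +0.35, red at -0.35 rad. Friction 0.2 N m; stays where left.
- turn_b (a joint): turn of nut b in rad, growing clockwise from above (tightening); starts at 0 to 0.9. The yellow stripe meets the white mark at 2.2 (finger-tight) and the red mark at 2.9 (tight); stop at 3.15. The stripe points 2.55 minus this value from vise +x (counter-clockwise), so white is at +0.35, red at -0.35 rad. Friction 0.2 N m; stays where left.
- block1: one of up to three aluminium tube blocks with a dark bore in the top: 46 mm (its x) by 36 mm (its y) by 56 mm tall, 0.25 kg. Origin at the centre of its underside, z up. Stands upright on the bench at the robot's right at the start. May be absent.
- block2: one of up to three aluminium tube blocks with a dark bore in the top: 46 mm (its x) by 36 mm (its y) by 56 mm tall, 0.25 kg. Origin at the centre of its underside, z up. Stands upright on the bench at the robot's right at the start. May be absent.
- block3: one of up to three aluminium tube blocks with a dark bore in the top: 46 mm (its x) by 36 mm (its y) by 56 mm tall, 0.25 kg. Origin at the centre of its underside, z up. Stands upright on the bench at the robot's right at the start. May be absent.
- wrench: open-ended steel wrench lying flat, 12 mm thick, 0.30 kg. Origin at the underside in the handle, z up, x towards the open jaw. Handle 20 mm wide from x = -100 to +78 mm, round eye (r 16 mm) at x = -105; head 54 mm wide from x = 78; jaw opening 33 mm wide along y from x = 102 to 138, open at +x. Centre of mass about x = +27. About 0.2 rad of play on a nut.
- wrench_jaw (a point): centre of the wrench's jaw opening, where the nut's axis belongs: x = +120 mm in the wrench, half-way up its thickness (6 mm).
- mat: flat black rubber mat fixed to the bench, 300 mm (its x) by 110 mm (its y), 3 mm thick, at the robot's left. Origin at the centre of its underside. The wrench starts on it, roughly along its x.
- tape_measure: bystander: black tape measure with a yellow disc, 70 x 40 x 62 mm. Origin at the centre of its underside.
- flux_tub: bystander: white plastic tub, 80 mm in diameter, 85 mm tall. Origin at the centre of its underside.
- tape_roll: bystander: red tape roll, ring of 90 mm outside and 72 mm inside diameter, 20 mm tall, lying flat. Origin at the centre of its underside.

How it is judged:
By the outcome, as a careful person would: the job done as asked, in the order asked, and still so for the second after the job is handed in, with the robot touching nothing.
Of block1, block2, block3 only 1 to 3 are there at a start; the rules pass over those that are not, and their reading is None.
At some moment in a run one of block1, block2, block3, wrench may be knocked a few centimetres aside while the robot is not near it.
It also fails if it takes over 208 s, if anything falls off the work surface, if the arm or the gripper's body presses on something with over 40 N, if the wrist force passes 120 N, or if a joint passes its speed limit or range.

### The arm

A 6-joint arm with a two-finger parallel gripper is mounted at the origin on the work surface. World frame = base frame: x ahead of the robot, y to its left, z up, the work surface at z = 0. Lengths are in m, angles in rad, forces in N, time in s.
With the tool pointing down it reaches from about 0.325 to 0.85 m from the base axis. Payload 15.5 kg.
Tool frame: the origin (TCP) lies on the centre line of the jaws, within the pads' length; the fingertips stand 11 mm ahead of it and the grasp point (between the pads) lies 8 mm behind it; z points along the fingers, y is the line along which they close (so a half turn about z gives the same grasp; the last joint's range is limited). The gripper opens to 91 mm and grips with 3 to 60 N. Pads are 32 mm wide; open, the fingers measure 118 mm over their backs; the gripper's body (76 mm by 178 mm) begins 60 mm behind the grasp point.
Start: joints at [-1.335, 0.494, 1.345, -0, 1.302, -0.096], TCP at [0.204, -0.591, 0.188] pointing down, gripper open.
Joint ranges: [-2.91, 2.91], [-0.82, 2.16], [0.22, 2.67], [-1.22, 4.37], [0.12, 2.79], [-3.08, 3.08]. Speed limits (rad/s): [1.89, 1.89, 2.57, 3.01, 3.01, 3.01].

### API

Orientations are given as a unit quaternion [w, x, y, z].
In Python, from station import read_state, grab_frame, calibration, hand_in, look_for, cut_out gives the robot as it stands.
- The arm moves only by the shell command python3 -m creep 'ROWS' [FORCE]. ROWS is JSON, a list of rows, each an object of numbers: "dx", "dy", "dz": the shift along the tool's x, y, z in cm; "ax", "ay", "az": the turn, a rotation vector about the tool's x, y, z in degrees; "hand": the finger opening in cm, from 0 to 9.12. In form: [{"dx": .., "dy": .., "dz": .., "ax": .., "ay": .., "az": .., "hand": ..}, ...]. A call has 1 to 12 rows; each row is the pose to reach, as a shift and turn from the pose commanded when the call began, along the tool's axes at that moment; what a row does not reach only later rows make up. A row lasts 1/8 s, in which the tool goes at most 62.5 mm and 10.7 degrees, less where a joint would pass 70% of its speed; a pose out of reach is approached as far as the arm can. A call with a gripper value outside its range is refused whole. The fingers move at their own pace and stop on an object; FORCE is the grip in N (left out, the last holds). Time passes only in rows, so rows that repeat a pose let the fingers close. It gives the time, the measured TCP pose, the force, the opening and the grip force at its end, in the units of the state.
- read_state(): the state, without advancing time (a new reading comes with each control period).
- grab_frame(name): name is "scene" or "side" or "wrist"; returns the picture (480x640x3 uint8, red, green, blue); there is no depth.
- calibration(name): a dict with "camera_matrix" (3x3 intrinsics, pixels), "world_from_camera" (4x4, takes a point from camera to world coordinates). Camera axes: x right, y down, z forward; pixel columns grow to the right and rows downward; lengths in m; the calibration is good to about 2 mm. A picture is of the moment at which its call begins: read the wrist's pose just before it. calibration takes no time and is no camera call; for the wrist camera it gives the pose at the moment of the call.
- hand_in(): hands the job in; it is judged then, once.
Trained networks look in the newest picture that a camera, given by its name, has taken for a name from the list of things; names that differ only in an ending like _2 or _b are one class to them, and where a whole thing is asked for, a point or a joint stands for the part that bears it (a point fixed in the world has none). Each returns a list of dicts, best first, with "score" (0 to 1); they miss things now and then, are a little off and sometimes report something else, mostly with a low value. They report only what shows in the picture. A call takes as long as a camera call.
- look_for(camera, label): "xy" ([column, row] in pixels, amid what is visible of it).
- cut_out(camera, label): "mask" (480x640 bool, what is visible of it) and "xy" ([column, row] in pixels, amid what is visible of it).
The state is a dict: "t": time; "joint_pos": joint angles; "dq": joint speeds; "tau": joint torques, N m; "ee_pos": TCP position; "tcp_rot": TCP orientation; "contact_force": force on the tool from outside, world axes, zero at the start; "ft_torque": the same for the moment, N m; "gripper_width": finger opening in m; "finger_force": force on a finger pad.
Only numpy, scipy, OpenCV 4.12 (cv2) and the standard library are available. Lean on these libraries where they do the work, as an engineer would, in place of code of your own. Each camera call takes 0.05 s, during which the arm holds its last target. There are 200 camera calls.

## Working session

There is one attempt and no reset: what is moved stays moved. The work goes in short steps, Python scripts to look and compute and a shell command to move; the robot and the scene stay as the last step left them, time stands still between calls to the robot, and variables do not carry over. Pictures are saved under pics/ and viewed, at most 14 in all, crops included, and the job is handed in when it is done.

```bash
ls; mkdir -p pics; cat > h.py <<'E'
import numpy as np,cv2
from station import *
from scipy.spatial.transform import Rotation as R
def ray(cam,uv,cal=None):
    c=cal or calibration(cam);K=np.array(c["camera_matrix"]);T=np.array(c["world_from_camera"])
    d=T[:3,:3]@np.linalg.solve(K,[uv[0],uv[1],1.]);return T[:3,3],d
def atz(cam,uv,z,cal=None):
    o,d=ray(cam,uv,cal);return o+d*(z-o[2])/d[2]
def proj(cam,P,cal=None):
    c=cal or calibration(cam);K=np.array(c["camera_matrix"]);T=np.linalg.inv(np.array(c["world_from_camera"]))
    p=T[:3,:3]@np.asarray(P).T+T[:3,3:4];p=K@p;return (p[:2]/p[2]).T
def tri(rs):
    A=np.zeros((3,3));b=np.zeros(3)
    for o,d in rs:
        d=d/np.linalg.norm(d);M=np.eye(3)-np.outer(d,d);A+=M;b+=M@o
    return np.linalg.solve(A,b)
def st():
    s=read_state();q=s["tcp_rot"];r=R.from_quat([q[1],q[2],q[3],q[0]]);return s,np.array(s["ee_pos"]),r
def to(P,yaw_y=None):
    """print tool-frame shift (cm) to world P, and az (deg) to bring tool y along world yaw yaw_y"""
    s,p,r=st();d=r.inv().apply(np.array(P)-p)*100
    out="shift cm %s"%np.round(d,2)
    y=r.apply([0,1,0]);out+=" tooly yaw %.1f"%np.degrees(np.arctan2(y[1],y[0]))
    if yaw_y is not None:
        a=-(np.degrees(yaw_y)-np.degrees(np.arctan2(y[1],y[0])));a=(a+90)%180-90;out+=" az %.1f"%a
    print(out)
def save(cam,name):
    im=grab_frame(cam);cv2.imwrite("pics/%s.png"%name,im[:,:,::-1]);return im
E
python3 - <<'E'
from h import *
for c in ["scene","side","wrist"]:
    save(c,c+"0");k=calibration(c);print(c,np.round(k["camera_matrix"],1).tolist(),np.round(k["world_from_camera"],3).tolist())
for c in ["scene","side"]:
  for l in ["vise","jaw","crank","nut_a","block1","wrench","wrench_jaw","mat","grip_mid","tape_measure","flux_tub","tape_roll"]:
    print(c,l,[(round(float(d["score"]),2),np.round(d["xy"]).tolist()) for d in look_for(c,l)][:4])
s,p,r=st();print(s["t"],p,r.as_matrix().round(3).tolist())
E
```

```text
pics
scene [[581.7, 0.0, 322.4], [0.0, 581.7, 243.7], [0.0, 0.0, 1.0]] [[0.716, 0.558, -0.42, 1.237], [0.699, -0.568, 0.435, -0.625], [0.004, -0.604, -0.797, 1.268], [0.0, 0.0, 0.0, 1.0]]
side [[446.7, 0.0, 327.5], [0.0, 446.7, 242.6], [0.0, 0.0, 1.0]] [[-0.962, -0.178, 0.207, 0.36], [-0.273, 0.67, -0.69, 0.756], [-0.016, -0.72, -0.694, 0.85], [0.0, 0.0, 0.0, 1.0]]
wrist [[351.5, 0.0, 317.1], [0.0, 351.5, 247.5], [0.0, 0.0, 1.0]] [[0.325, -0.909, -0.26, 0.277], [-0.946, -0.313, -0.089, -0.566], [-0.001, 0.275, -0.961, 0.384], [0.0, 0.0, 0.0, 1.0]]
scene vise [(0.8, [308.0, 248.0])]
scene jaw [(0.68, [296.0, 251.0]), (0.52, [384.0, 276.0])]
scene crank [(0.86, [266.0, 280.0])]
scene nut_a [(0.57, [350.0, 223.0]), (0.43, [318.0, 203.0])]
scene block1 [(0.98, [171.0, 297.0]), (0.58, [226.0, 332.0]), (0.41, [347.0, 223.0]), (0.38, [320.0, 327.0])]
scene wrench [(0.71, [367.0, 174.0]), (0.63, [371.0, 169.0])]
scene wrench_jaw [(0.87, [371.0, 172.0])]
scene mat [(0.87, [364.0, 173.0])]
scene grip_mid [(0.49, [322.0, 328.0]), (0.41, [262.0, 292.0]), (0.21, [415.0, 245.0])]
scene tape_measure [(0.91, [385.0, 276.0])]
scene flux_tub [(0.62, [319.0, 327.0])]
scene tape_roll [(0.62, [415.0, 247.0])]
side vise [(0.97, [333.0, 268.0])]
side jaw [(0.61, [336.0, 239.0]), (0.46, [226.0, 322.0])]
side crank [(0.47, [337.0, 203.0])]
side nut_a [(0.58, [302.0, 276.0]), (0.52, [344.0, 285.0]), (0.23, [343.0, 412.0])]
side block1 [(0.92, [350.0, 187.0]), (0.91, [408.0, 192.0])]
side wrench [(0.87, [333.0, 401.0]), (0.74, [302.0, 280.0])]
side wrench_jaw [(0.74, [333.0, 403.0]), (0.5, [407.0, 193.0])]
side mat [(0.76, [344.0, 414.0])]
side grip_mid []
side tape_measure [(0.81, [249.0, 272.0])]
side flux_tub [(0.71, [280.0, 212.0]), (0.51, [250.0, 270.0])]
side tape_roll [(0.72, [226.0, 302.0])]
1.35 [ 0.20361587 -0.59088174  0.18841117] [[0.945, 0.326, 0.0], [0.326, -0.945, 0.0], [0.0, -0.0, -1.0]]
```

View pics/scene0.png

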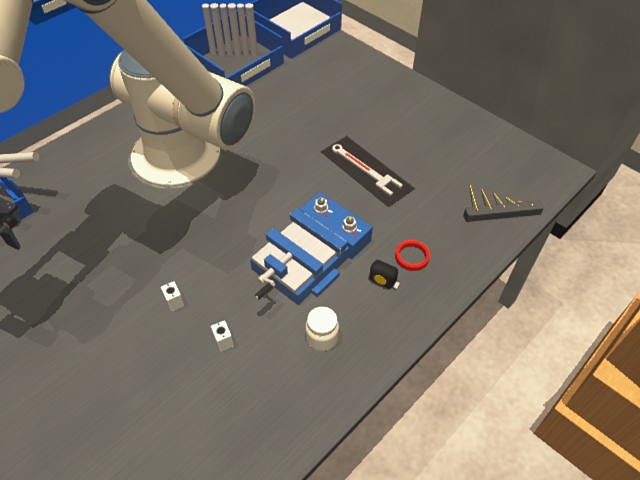

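View pics/side0.png

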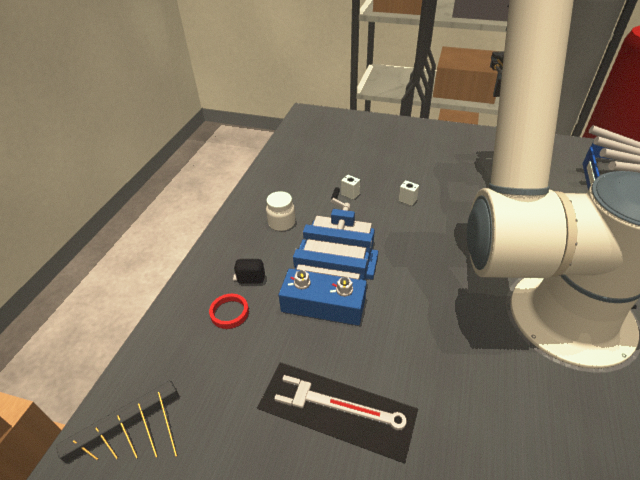

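The scene view shows two blocks at (171,297) and (222,336), with the crank at (264,290), the nuts at (321,205) and (350,224), and the wrench on its mat at about (367,172). The side view agrees: blocks at (350,187) and (408,192), nuts at (302,279) and (344,285), and the wrench head at (290,392).

```bash
python3 - <<'E'
from h import *
def T(a,b):
    P=tri([ray("scene",a),ray("side",b)]);return P.round(4), (proj("scene",[P])[0]-a).round(1)
print("nutA",T((321,203),(344,284)));print("nutB",T((350,222),(302,278)))
print("bl far",T((171,297),(408,192)));print("bl near",T((222,336),(350,187)))
print("eye",T((338,148),(399,421)))
print("tub",T((320,328),(281,211)),"tm",T((385,274),(249,271)),"roll",atz("scene",(412,255),.02),atz("side",(229,311),.02))
print("grip", atz("scene",(263,293),.1))
for c in ["scene","side"]:
    for d in cut_out(c,"block1")[:2]:
        m=d["mask"];print(c,d["score"],m.sum(),d["xy"])
        if m.sum()<50: continue
    sc=4
    im=grab_frame(c)
    for i,(u,v) in enumerate({"scene":[(197,315),(310,245)],"side":[(380,190),(325,260)]}[c]):
        w=50 if i==0 else 75
        cr=cv2.resize(im[v-w:v+w,u-w:u+w],(400,400),interpolation=cv2.INTER_CUBIC)
        globals()[c+str(i)]=cr
cv2.imwrite("pics/crops.png",np.hstack([scene1,side1])[:,:,::-1])
E
```

```text
nutA (array([0.5158, 0.1156, 0.0866]), array([0., 0.]))
nutB (array([0.6142, 0.1223, 0.0849]), array([-0.4, -0.1]))
bl far (array([ 0.4319, -0.3331,  0.0293]), array([0.2, 0.1]))
bl near (array([ 0.606 , -0.314 ,  0.0284]), array([0., 0.]))
eye (array([0.347 , 0.3602, 0.0117]), array([-0.7, -0.3]))
tub (array([ 0.7634, -0.1396,  0.0412]), array([0.3, 0.1])) tm (array([0.767 , 0.0912, 0.0323]), array([-0.7, -0.1])) roll [0.77543133 0.19600995 0.02      ] [0.76683114 0.20901779 0.02      ]
grip [ 0.62355019 -0.19082004  0.1       ]
scene 0.92 439 [172.2, 295.2]
scene 0.75 466 [225.5, 334.7]
side 0.94 381 [408.8, 189.4]
side 0.59 379 [349.3, 189.9]
```

View pics/crops.png

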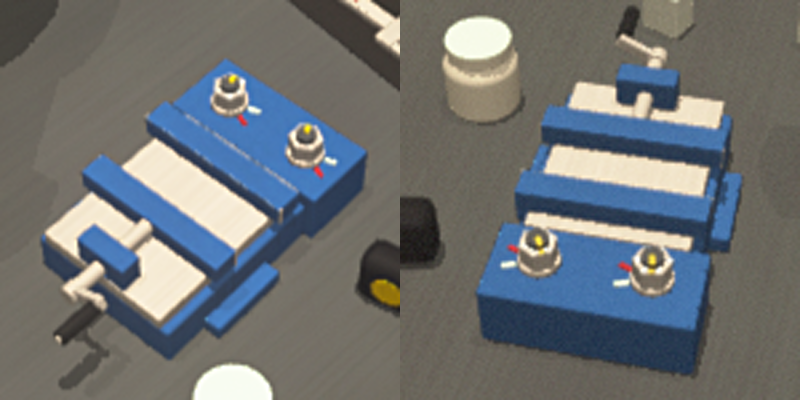

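The crops show the vise with its y axis pointing roughly along world +y (yaw about 4°). Nut A is at the left, nearer the robot, and nut B at the right. The crank handle hangs at the −y end. I'll start by moving above the blocks.

```bash
python3 -m creep '[{"dx":29,"dy":-15.5,"dz":0},{"dx":29,"dy":-15.5,"dz":0},{"dx":29,"dy":-15.5,"dz":0},{"dx":29,"dy":-15.5,"dz":0},{"dx":29,"dy":-15.5,"dz":0},{"dx":29,"dy":-15.5,"dz":0},{"dx":29,"dy":-15.5,"dz":0}]' 40
python3 - <<'E'
from h import *
cal=calibration("wrist");im=save("wrist","w1")
for d in cut_out("wrist","block1"):
    print(round(float(d["score"]),2),d["xy"],d["mask"].sum(),atz("wrist",d["xy"],.056,cal))
E
```

```text
$[0]: bad value
```

View pics/w1.png

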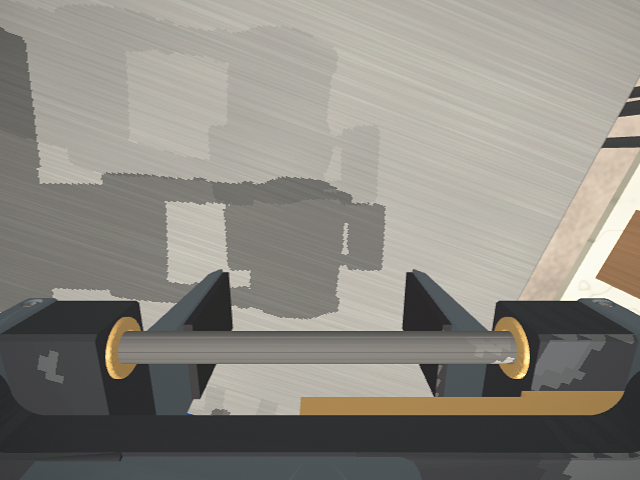

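The move was refused because rows need every key. The picture is from the start pose: it shows bare bench, with the fingers at the bottom of the image and tool +x pointing up.

```bash
R='' ; python3 -m creep '[{"dx":27,"dy":-17,"dz":0,"ax":0,"ay":0,"az":0,"hand":8},{"dx":27,"dy":-17,"dz":0,"ax":0,"ay":0,"az":0,"hand":8},{"dx":27,"dy":-17,"dz":0,"ax":0,"ay":0,"az":0,"hand":8},{"dx":27,"dy":-17,"dz":0,"ax":0,"ay":0,"az":0,"hand":8},{"dx":27,"dy":-17,"dz":0,"ax":0,"ay":0,"az":0,"hand":8},{"dx":27,"dy":-17,"dz":0,"ax":0,"ay":0,"az":0,"hand":8},{"dx":27,"dy":-17,"dz":0,"ax":0,"ay":0,"az":0,"hand":8}]' 40
python3 - <<'E'
from h import *
print(read_state()["t"])
cal=calibration("wrist");im=save("wrist","w2")
for d in cut_out("wrist","block1"):
    print(round(float(d["score"]),2),d["xy"],d["mask"].sum(),atz("wrist",d["xy"],.056,cal))
E
```

```text
t: 2.52
ee_pos: [0.4037, -0.3422, 0.1885]
tcp_rot: [0.0, 0.986, 0.166, -0.0]
contact_force: [0.6, 0.2, -0.2]
gripper_width: 0.0802
finger_force: 0.0
2.525
0.84 [357.1, 15.3] 1805 [ 0.58568458 -0.31472776  0.056     ]
0.75 [312.8, 197.9] 2024 [ 0.43274013 -0.32872054  0.056     ]
```

View pics/w2.png

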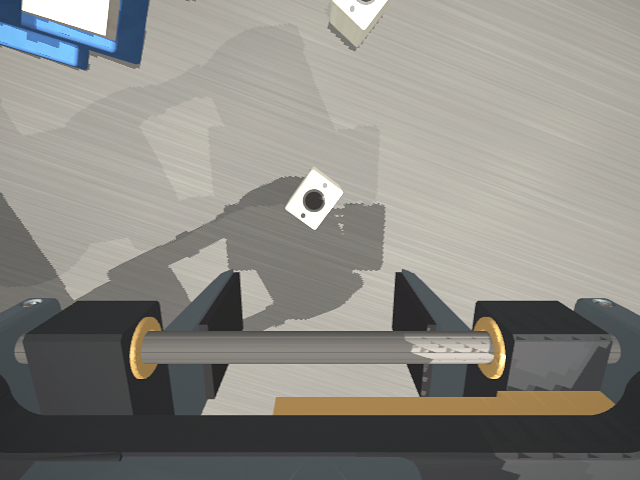

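The wrist view shows block 1's top face, with its bore at (313,201), and part of block 2 at (357,15). I'll measure block 1's pose and the vise's white bed from here.

```bash
cat >> h.py <<'E'
def top(im,cal,z=.056,n=3):
    """bright top faces -> centre, sizes, yaw of long axis (deg, world)"""
    out=[]
    m=(im.min(2)>225).astype(np.uint8)
    cs,_=cv2.findContours(m,cv2.RETR_EXTERNAL,cv2.CHAIN_APPROX_NONE)
    for c in cs:
        if cv2.contourArea(c)<400: continue
        P=np.array([atz("wrist",p[0],z,cal)[:2] for p in c],np.float32)
        r=cv2.minAreaRect(P*1000)
        if not(25<min(r[1])<60 and max(r[1])<60):continue
        b=cv2.boxPoints(r);e=max([b[1]-b[0],b[2]-b[1]],key=np.linalg.norm)
        out.append((np.round(np.array(r[0]),1),np.round(r[1],1),round(float(np.degrees(np.arctan2(e[1],e[0])))%180,1),c[:,0].mean(0).round()))
    return out
E
python3 - <<'E'
from h import *
cal=calibration("wrist");im=grab_frame("wrist")
for o in top(im,cal):print(o)
print(im[190,300],im[215,340],im[201,313])
E
```

```text
(array([ 431.3, -329.8]), array([35.8, 45.5]), 163.0, array([313., 198.]))
[255 255 253] [176 170 163] [62 58 56]
```

```bash
python3 -m creep '[{"dx":3,"dy":-0.27,"dz":5,"ax":0,"ay":0,"az":36,"hand":8},{"dx":3,"dy":-0.27,"dz":5,"ax":0,"ay":0,"az":36,"hand":8},{"dx":3,"dy":-0.27,"dz":5,"ax":0,"ay":0,"az":36,"hand":7},{"dx":3,"dy":-0.27,"dz":5,"ax":0,"ay":0,"az":36,"hand":6},{"dx":3,"dy":-0.27,"dz":14.7,"ax":0,"ay":0,"az":36,"hand":6},{"dx":3,"dy":-0.27,"dz":14.7,"ax":0,"ay":0,"az":36,"hand":6},{"dx":3,"dy":-0.27,"dz":14.7,"ax":0,"ay":0,"az":36,"hand":6},{"dx":3,"dy":-0.27,"dz":14.7,"ax":0,"ay":0,"az":36,"hand":3},{"dx":3,"dy":-0.27,"dz":14.7,"ax":0,"ay":0,"az":36,"hand":3},{"dx":3,"dy":-0.27,"dz":14.7,"ax":0,"ay":0,"az":36,"hand":3},{"dx":3,"dy":-0.27,"dz":14.7,"ax":0,"ay":0,"az":36,"hand":3},{"dx":3,"dy":-0.27,"dz":14.7,"ax":0,"ay":0,"az":36,"hand":3}]' 40
python3 -c "
from h import *
to([.545,-.06,.30],np.radians(93.9))"
```

```text
t: 4.18
ee_pos: [0.4311, -0.3299, 0.0416]
tcp_rot: [0.0, 0.989, -0.148, 0.0]
contact_force: [-0.0, -0.1, 0.2]
gripper_width: 0.0299
finger_force: 0.0
shift cm [  3.02 -29.14 -25.84] tooly yaw -107.0 az -20.9
```

The gripper closed on nothing, so I'll look.

```bash
python3 - <<'E'
from h import *
im=save("scene","s3");im2=save("wrist","w3")
cv2.imwrite("pics/c3.png",np.hstack([cv2.resize(im[220:380,120:280],(480,480)),cv2.resize(im2[140:460,160:480],(480,480))])[:,::1,::-1][:,:800])
for d in look_for("scene","block1"): print(d)
E
```

```text
{'xy': [172.8, 295.4], 'score': 0.71}
{'xy': [225.6, 334.3], 'score': 0.63}
```

View pics/c3.png

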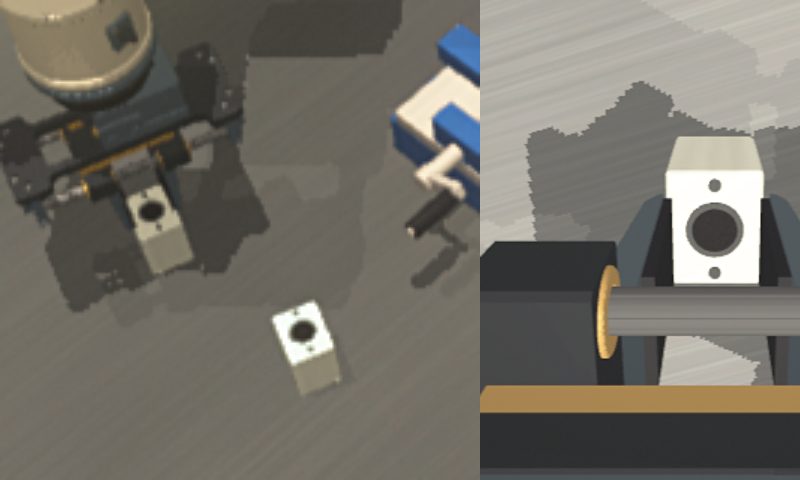

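```bash
python3 - <<'E'
from h import *
cal=calibration("wrist");im=grab_frame("wrist")
for o in top(im,cal):print(o)
s,p,r=st();print(p,s["gripper_width"],s["finger_force"],s["contact_force"])
for dz in [-.008,0,.011]: print(proj("wrist",[p+r.apply([0,0,dz])],cal),proj("scene",[p+r.apply([0,0,dz])]), proj("wrist",[p+r.apply([0,.015,dz]),p+r.apply([0,-.015,dz])],cal))
print(proj("wrist",[[.4313,-.3298,.056]],cal))
E
```

```text
(array([ 431.3, -330.2]), array([34.7, 44.4]), 163.0, array([317., 289.]))
[ 0.43094394 -0.32984451  0.04138589] 0.030128074520476455 0.0 [ 0.37929883 -0.21149915  0.08758216]
[[315.81441309 288.35009591]] [[170.36656112 291.75164594]] [[341.9167357  288.33934462]
 [289.71457003 288.36084619]]
[[315.86807623 283.16316999]] [[171.02440412 293.48703273]] [[341.01299907 283.15257569]
 [290.72545441 283.17376332]]
[[315.9357442  276.62257803]] [[171.91951281 295.84832531]] [[339.87341285 276.61220746]
 [292.00016093 276.63294769]]
[[315.50096529 292.40468353]]
```

```bash
python3 -m creep '[{"dx":0,"dy":0,"dz":0,"ax":0,"ay":0,"az":0,"hand":0},{"dx":0,"dy":0,"dz":0,"ax":0,"ay":0,"az":0,"hand":0},{"dx":0,"dy":0,"dz":0,"ax":0,"ay":0,"az":0,"hand":0},{"dx":0,"dy":0,"dz":0,"ax":0,"ay":0,"az":0,"hand":0}]' 40
python3 - <<'E'
from h import *
cal=calibration("wrist");im=grab_frame("wrist")
for o in top(im,cal):print(o)
cv2.imwrite("pics/w4.png",im[200:420,200:440,::-1])
E
```

```text
t: 4.88
ee_pos: [0.431, -0.3299, 0.0414]
tcp_rot: [-0.0, 0.989, -0.148, -0.0]
contact_force: [0.6, -0.1, 0.3]
gripper_width: 0.0004
finger_force: 0.0
(array([ 439.7, -332.7]), array([34.7, 26.9]), 73.0, array([316., 272.]))
```

View pics/w4.png

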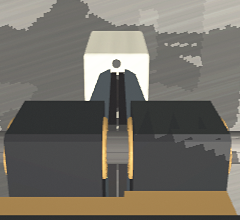

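The fingers closed fully and cover the block's top in the image, so the tips must be above the block. The images put them about 22 mm behind the reported TCP instead of 11 mm ahead of it. I'll open, descend with care and check by closing.

```bash
python3 -m creep '[{"dx":0,"dy":0,"dz":0,"ax":0,"ay":0,"az":0,"hand":6},{"dx":0,"dy":0,"dz":0,"ax":0,"ay":0,"az":0,"hand":6},{"dx":0,"dy":0,"dz":0,"ax":0,"ay":0,"az":0,"hand":6},{"dx":0,"dy":0,"dz":0,"ax":0,"ay":0,"az":0,"hand":6},{"dx":0,"dy":0,"dz":0.5,"ax":0,"ay":0,"az":0,"hand":6},{"dx":0,"dy":0,"dz":1,"ax":0,"ay":0,"az":0,"hand":6},{"dx":0,"dy":0,"dz":1.5,"ax":0,"ay":0,"az":0,"hand":6},{"dx":0,"dy":0,"dz":2,"ax":0,"ay":0,"az":0,"hand":6},{"dx":0,"dy":0,"dz":2,"ax":0,"ay":0,"az":0,"hand":6}]' 40;  python3 -m creep '[{"dx":0,"dy":0,"dz":0,"ax":0,"ay":0,"az":0,"hand":3},{"dx":0,"dy":0,"dz":0,"ax":0,"ay":0,"az":0,"hand":3},{"dx":0,"dy":0,"dz":0,"ax":0,"ay":0,"az":0,"hand":3},{"dx":0,"dy":0,"dz":0,"ax":0,"ay":0,"az":0,"hand":3}]' 40
```

```text
t: 6.05
ee_pos: [0.4308, -0.3297, 0.021]
tcp_rot: [-0.0, 0.989, -0.148, -0.0]
contact_force: [-0.3, 0.6, -0.3]
gripper_width: 0.0597
finger_force: 0.0
t: 6.55
ee_pos: [0.431, -0.3299, 0.0216]
tcp_rot: [0.0, 0.989, -0.148, 0.0]
contact_force: [0.8, 1.5, 1.4]
gripper_width: 0.0356
finger_force: 40.0
```

```bash
python3 -m creep '[{"dx":0,"dy":0,"dz":0,"ax":0,"ay":0,"az":0,"hand":5},{"dx":0,"dy":0,"dz":0,"ax":0,"ay":0,"az":0,"hand":5},{"dx":0,"dy":0,"dz":0.5,"ax":0,"ay":0,"az":0,"hand":5},{"dx":0,"dy":0,"dz":1,"ax":0,"ay":0,"az":0,"hand":5},{"dx":0,"dy":0,"dz":1,"ax":0,"ay":0,"az":0,"hand":3},{"dx":0,"dy":0,"dz":1,"ax":0,"ay":0,"az":0,"hand":3},{"dx":0,"dy":0,"dz":1,"ax":0,"ay":0,"az":0,"hand":3},{"dx":0,"dy":0,"dz":1,"ax":0,"ay":0,"az":0,"hand":3}]' 40;  python3 -m creep '[{"dx":0,"dy":0,"dz":-5,"ax":0,"ay":0,"az":0,"hand":3},{"dx":0,"dy":0,"dz":-10,"ax":0,"ay":0,"az":0,"hand":3},{"dx":0,"dy":0,"dz":-15,"ax":0,"ay":0,"az":0,"hand":3},{"dx":1.5,"dy":-22,"dz":-20,"ax":0,"ay":0,"az":-21,"hand":3},{"dx":1.5,"dy":-22,"dz":-20,"ax":0,"ay":0,"az":-21,"hand":3},{"dx":1.5,"dy":-22,"dz":-20,"ax":0,"ay":0,"az":-21,"hand":3},{"dx":1.5,"dy":-22,"dz":-20,"ax":0,"ay":0,"az":-21,"hand":3},{"dx":1.5,"dy":-22,"dz":-20,"ax":0,"ay":0,"az":-21,"hand":3},{"dx":1.5,"dy":-22,"dz":-20,"ax":0,"ay":0,"az":-21,"hand":3}]' 40
python3 - <<'E'
from h import *
s,p,r=st();print(p,r.as_matrix().round(3).tolist())
cal=calibration("wrist");im=save("wrist","w5")
for l in ["nut_a","jaw","vise"]:
  for d in look_for("wrist",l): print(l,d,atz("wrist",d["xy"],.09,cal))
np.save("w5.npy",im);import pickle;pickle.dump({k:np.array(v) for k,v in cal.items()},open("w5.pkl","wb"))
E
```

```text
t: 7.55
ee_pos: [0.4309, -0.3299, 0.0114]
tcp_rot: [-0.0, 0.989, -0.148, -0.0]
contact_force: [-0.7, 0.0, -2.0]
gripper_width: 0.0357
finger_force: 40.0
t: 8.68
ee_pos: [0.5093, -0.1241, 0.2112]
tcp_rot: [0.0, 0.999, 0.035, -0.0]
contact_force: [0.2, -0.2, -2.4]
gripper_width: 0.0357
finger_force: 40.0
[ 0.50927506 -0.12411492  0.2112126 ] [[0.998, 0.07, -0.0], [0.07, -0.998, -0.0], [-0.0, 0.0, -1.0]]
nut_a {'xy': [60.8, 206.7], 'score': 0.83} [0.5186451  0.10895793 0.09      ]
jaw {'xy': [232.4, 142.4], 'score': 0.64} [ 0.58554092 -0.04619969  0.09      ]
vise {'xy': [172.0, 141.5], 'score': 0.65} [0.58265241 0.00581263 0.09      ]
vise {'xy': [511.0, 139.1], 'score': 0.4} [ 0.6050081  -0.28568286  0.09      ]
```

View pics/w5.png

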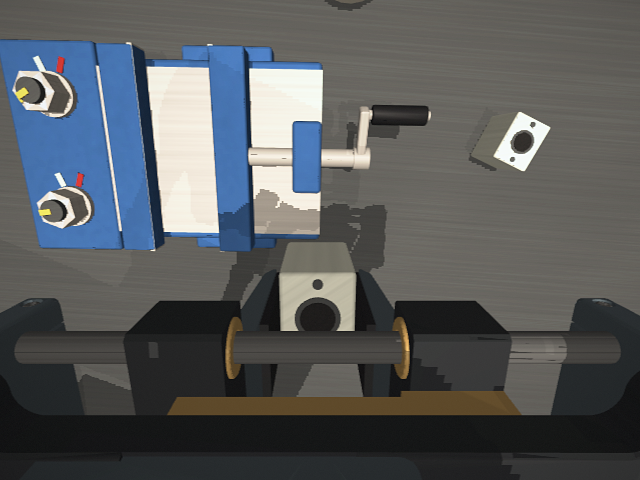

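The wrist view shows the whole vise. The nuts are at (42,92) and (62,207), the fixed jaw strip at columns 98–155, the sliding jaw at 210–255, the crank handle at (400,115), and block 2 at (520,141). The block is firmly held. I'll fit the vise pose from edge profiles.

```bash
python3 - <<'E'
from h import *
import pickle
im=np.load("w5.npy").astype(int);cal=pickle.load(open("w5.pkl","rb"))
print(top(im.astype(np.uint8),cal,.056))
g=cv2.GaussianBlur(im.astype(np.uint8),(3,3),0).astype(int)
for v in [80,150,220]:
    row=g[v];d=np.abs(row[2:]-row[:-2]).sum(1);
    pk=[i+1 for i in range(1,len(d)-1) if d[i]>25 and d[i]>=d[i-1] and d[i]>d[i+1] and i<450]
    print(v,[(i,tuple(row[min(i+3,639)])) for i in pk])
for u in [140,230,50,110]:
    col=g[:,u];d=np.abs(col[2:]-col[:-2]).sum(1)
    pk=[i+1 for i in range(1,len(d)-1) if d[i]>30 and d[i]>=d[i-1] and d[i]>d[i+1] and i<270]
    print(u,[(i,tuple(col[min(i+3,479)])) for i in pk])
E
```

```text
[(array([ 605.3, -314.1]), array([34.2, 44.4]), 159.7, array([521., 141.]))]
80 [(4, (np.int64(67), np.int64(109), np.int64(165))), (15, (np.int64(104), np.int64(101), np.int64(94))), (17, (np.int64(96), np.int64(93), np.int64(88))), (34, (np.int64(87), np.int64(85), np.int64(83))), (38, (np.int64(238), np.int64(237), np.int64(234))), (42, (np.int64(227), np.int64(215), np.int64(197))), (46, (np.int64(79), np.int64(74), np.int64(68))), (60, (np.int64(240), np.int64(231), np.int64(215))), (65, (np.int64(81), np.int64(89), np.int64(102))), (69, (np.int64(70), np.int64(117), np.int64(177))), (98, (np.int64(108), np.int64(135), np.int64(174))), (100, (np.int64(70), np.int64(114), np.int64(175))), (136, (np.int64(23), np.int64(38), np.int64(57))), (147, (np.int64(244), np.int64(240), np.int64(228))), (209, (np.int64(70), np.int64(114), np.int64(176))), (244, (np.int64(18), np.int64(33), np.int64(54))), (249, (np.int64(245), np.int64(242), np.int64(231))), (322, (np.int64(102), np.int64(100), np.int64(94)))]
150 [(19, (np.int64(70), np.int64(114), np.int64(171))), (107, (np.int64(182), np.
[... 2726 characters left out ...]
, (211, (np.int64(159), np.int64(149), np.int64(87))), (214, (np.int64(103), np.int64(100), np.int64(95))), (221, (np.int64(154), np.int64(171), np.int64(195))), (224, (np.int64(72), np.int64(118), np.int64(178))), (247, (np.int64(106), np.int64(103), np.int64(98)))]
110 [(43, (np.int64(71), np.int64(117), np.int64(177))), (145, (np.int64(154), np.int64(170), np.int64(191))), (149, (np.int64(200), np.int64(199), np.int64(200))), (157, (np.int64(234), np.int64(229), np.int64(218))), (163, (np.int64(185), np.int64(187), np.int64(191))), (169, (np.int64(115), np.int64(134), np.int64(164))), (173, (np.int64(81), np.int64(113), np.int64(158))), (248, (np.int64(105), np.int64(101), np.int64(96)))]
```

```bash
cat > vise.py <<'E'
from h import *
def V(x,y,z=0):  # vise mm -> world m
    v=np.load("vise.npy");c,s=np.cos(v[2]),np.sin(v[2])
    return np.array([v[0]+(c*x-s*y)/1e3,v[1]+(s*x+c*y)/1e3,z/1e3])
E
python3 - <<'E'
from h import *
import pickle
cal=pickle.load(open("w5.pkl","rb"))
A=lambda u,v,z:atz("wrist",(u,v),z,cal)[:2]*1000
fi=[A(136,80,.089),A(144,150,.089),A(152,220,.089)];fb=[A(147,80,.065),A(155,150,.065),A(162,220,.065)]
jf=[A(209,80,.089),A(213,150,.089),A(218,220,.089)];jb=[A(244,80,.089),A(249,220,.089)]
for n,L in zip(["fi","fb","jf","jb"],[fi,fb,jf,jb]):
    d=L[-1]-L[0];print(n,np.round(L,1).tolist(),"yaw",np.degrees(np.arctan2(-d[1],-d[0])))
e1,e2=A(230,46,.089),A(230,251,.089);f1,f2=A(140,48,.089),A(140,249,.089);p1,p2=A(50,40,.065),A(50,247,.065)
for a,b in [(e1,e2),(f1,f2),(p1,p2)]: print(a.round(1),b.round(1),np.linalg.norm(a-b).round(1),((a+b)/2).round(1))
d=fi[0]-fi[-1];th=np.arctan2(d[1],d[0]);c,s=np.cos(th),np.sin(th)
loc=lambda P:np.array([c*P[0]+s*P[1],-s*P[0]+c*P[1]])
y0=np.mean([loc(P)[1] for P in fi+fb])-30
x0=np.mean([loc(P)[0] for P in [e1,e2,f1,f2]])
org=np.array([c*x0-s*y0,s*x0+c*y0]);print("th",np.degrees(th),"org",org,"jaw y",[loc(P)[1]-y0 for P in jf],"jb",[loc(P)[1]-y0 for P in jb])
np.save("vise.npy",[org[0]/1e3,org[1]/1e3,th])
from vise import V
for x in (-50,50): print(V(x,115,87), proj("scene",[V(x,115,97)]),proj("side",[V(x,115,97)]),proj("wrist",[V(x,115,97)],cal))
for u,v in [(372,115),(428,115)]: print("grip",A(u,v,.105),loc(A(u,v,.105))-[x0,y0])
E
```

```text
fi [[629.6, 33.8], [573.8, 30.9], [511.8, 27.6]] yaw 3.023214487517245
fb [[633.5, 35.6], [573.5, 31.9], [506.8, 28.8]] yaw 3.069780979153951
jf [[633.8, -26.5], [578.0, -29.1], [516.0, -33.0]] yaw 3.169719001635596
jb [[635.8, -55.4], [518.0, -61.4]] yaw 2.952176525508477
[660.2 -43.8] [487.  -44.1] 173.2 [573.6 -43.9]
[653.7  28.9] [483.1  40.5] 171.0 [568.4  34.7]
[659.5 117.3] [471.  143.2] 190.3 [565.3 130.3]
th 3.023214487517245 org [570.66685921   1.34348243] jaw y [np.float64(-31.106078985848466), np.float64(-30.813200836922032), np.float64(-31.40760320135278)] jb [np.float64(-60.07287571540563), np.float64(-59.926660217161526)]
[0.51467128 0.1135464  0.087     ] [[320.20138354 200.64991851]] [[344.8027795  280.36621057]] [[ 50.66998217 212.04888582]]
[0.61453211 0.11882046 0.087     ] [[348.94209887 219.74688382]] [[301.5901203  273.45009429]] [[27.09265904 90.40219484]]
grip [ 614.67616529 -161.88309789] [  35.33939382 -165.32048509]
grip [ 617.82462491 -206.93170568] [  36.10758249 -210.47244792]
```

```bash
python3 -c "
from vise import *
to(V(-24,8,78),np.radians(93));to(V(24,8,78))"
```

```text
shift cm [  4.62 -12.99  13.32] tooly yaw -86.1 az 0.9
shift cm [  9.42 -12.92  13.31] tooly yaw -86.1
```

```bash
python3 -m creep '[{"dx":4.6,"dy":-13,"dz":0,"ax":0,"ay":0,"az":1,"hand":3},{"dx":4.6,"dy":-13,"dz":0,"ax":0,"ay":0,"az":1,"hand":3},{"dx":4.6,"dy":-13,"dz":0,"ax":0,"ay":0,"az":1,"hand":3},{"dx":4.6,"dy":-13,"dz":6,"ax":0,"ay":0,"az":1,"hand":3},{"dx":4.6,"dy":-13,"dz":11.5,"ax":0,"ay":0,"az":1,"hand":3},{"dx":4.6,"dy":-13,"dz":12.6,"ax":0,"ay":0,"az":1,"hand":3},{"dx":4.6,"dy":-13,"dz":13.2,"ax":0,"ay":0,"az":1,"hand":3},{"dx":4.6,"dy":-13,"dz":13.4,"ax":0,"ay":0,"az":1,"hand":3},{"dx":4.6,"dy":-13,"dz":13.4,"ax":0,"ay":0,"az":1,"hand":3}]' 40
```

```text
t: 10.0
ee_pos: [0.5473, 0.0088, 0.0787]
tcp_rot: [0.0, 1.0, 0.026, 0.001]
contact_force: [0.2, 0.4, -2.1]
gripper_width: 0.0358
finger_force: 40.0
```

```bash
python3 -m creep '[{"dx":0,"dy":0,"dz":0.1,"ax":0,"ay":0,"az":0,"hand":3},{"dx":0,"dy":0,"dz":0.2,"ax":0,"ay":0,"az":0,"hand":3},{"dx":0,"dy":0,"dz":0.2,"ax":0,"ay":0,"az":0,"hand":3}]' 40; python3 -m creep '[{"dx":0,"dy":0,"dz":0,"ax":0,"ay":0,"az":0,"hand":5.5},{"dx":0,"dy":0,"dz":0,"ax":0,"ay":0,"az":0,"hand":5.5},{"dx":0,"dy":0,"dz":0,"ax":0,"ay":0,"az":0,"hand":5.5},{"dx":0,"dy":0,"dz":-5,"ax":0,"ay":0,"az":0,"hand":5.5},{"dx":0,"dy":0,"dz":-10,"ax":0,"ay":0,"az":0,"hand":7},{"dx":0,"dy":15,"dz":-10,"ax":0,"ay":0,"az":0,"hand":7},{"dx":0,"dy":15,"dz":-10,"ax":0,"ay":0,"az":0,"hand":7},{"dx":0,"dy":15,"dz":-10,"ax":0,"ay":0,"az":0,"hand":7},{"dx":0,"dy":22,"dz":-10,"ax":0,"ay":0,"az":0,"hand":7},{"dx":0,"dy":22,"dz":-10,"ax":0,"ay":0,"az":0,"hand":7}]' 40
python3 - <<'E'
from vise import *
cal=calibration("wrist");im=save("wrist","w6")
T=top(im,cal,.056);print(T);print(top(im,cal,.121))
o=T[0]; 
for o in T: to([o[0][0]/1e3,o[0][1]/1e3,.0114],np.radians(o[2]+90))
E
```

```text
t: 10.38
ee_pos: [0.5468, 0.009, 0.0761]
tcp_rot: [0.0, 1.0, 0.026, 0.001]
contact_force: [-1.8, 1.2, 8.9]
gripper_width: 0.0357
finger_force: 40.0
t: 11.62
ee_pos: [0.558, -0.2142, 0.1752]
tcp_rot: [0.0, 1.0, 0.025, 0.0]
contact_force: [-0.2, 0.5, 1.0]
gripper_width: 0.0702
finger_force: 0.0
[(array([524.2,  64. ]), array([54.9, 43. ]), 2.8, array([ 21., 257.])), (array([ 605.5, -314.2]), array([34.4, 44.6]), 159.9, array([431., 187.])), (array([610.1, -90.4]), array([50.9, 56.9]), 94.6, array([184., 163.]))]
[(array([547.2,   7.2]), array([43.6, 34.2]), 2.8, array([ 21., 257.])), (array([ 611.7, -292.9]), array([27.3, 35.4]), 159.9, array([431., 187.])), (array([ 615.3, -115.3]), array([40.4, 45.2]), 94.6, array([184., 163.]))]
shift cm [ -1.98 -27.85  16.36] tooly yaw -87.1 az 0.1
shift cm [ 4.26 10.32 16.37] tooly yaw -87.1 az 23.0
shift cm [  5.83 -12.01  16.37] tooly yaw -87.1 az 88.3
```

```bash
python3 -m creep '[{"dx":4.3,"dy":10.3,"dz":4,"ax":0,"ay":0,"az":23,"hand":6},{"dx":4.3,"dy":10.3,"dz":4,"ax":0,"ay":0,"az":23,"hand":6},{"dx":4.3,"dy":10.3,"dz":4,"ax":0,"ay":0,"az":23,"hand":6},{"dx":4.3,"dy":10.3,"dz":9,"ax":0,"ay":0,"az":23,"hand":6},{"dx":4.3,"dy":10.3,"dz":13,"ax":0,"ay":0,"az":23,"hand":6},{"dx":4.3,"dy":10.3,"dz":16,"ax":0,"ay":0,"az":23,"hand":6},{"dx":4.3,"dy":10.3,"dz":16,"ax":0,"ay":0,"az":23,"hand":6},{"dx":4.3,"dy":10.3,"dz":16,"ax":0,"ay":0,"az":23,"hand":3},{"dx":4.3,"dy":10.3,"dz":16,"ax":0,"ay":0,"az":23,"hand":3},{"dx":4.3,"dy":10.3,"dz":16,"ax":0,"ay":0,"az":23,"hand":3},{"dx":4.3,"dy":10.3,"dz":16,"ax":0,"ay":0,"az":23,"hand":3}]' 40
python3 -c "
from vise import *
to(V(23,7,110),np.radians(93))"
```

```text
t: 13.05
ee_pos: [0.607, -0.3118, 0.0168]
tcp_rot: [0.0, 0.985, -0.174, 0.001]
contact_force: [-0.9, -0.5, 9.3]
gripper_width: 0.036
finger_force: 39.8
shift cm [-12.26 -29.72  -9.36] tooly yaw -110.0 az -23.0
```

```bash
python3 -m creep '[{"dx":0,"dy":0,"dz":-5,"ax":0,"ay":0,"az":0,"hand":3},{"dx":0,"dy":0,"dz":-10,"ax":0,"ay":0,"az":0,"hand":3},{"dx":0,"dy":0,"dz":-15,"ax":0,"ay":0,"az":0,"hand":3},{"dx":-12.3,"dy":-29.7,"dz":-17,"ax":0,"ay":0,"az":-23,"hand":3},{"dx":-12.3,"dy":-29.7,"dz":-17,"ax":0,"ay":0,"az":-23,"hand":3},{"dx":-12.3,"dy":-29.7,"dz":-17,"ax":0,"ay":0,"az":-23,"hand":3},{"dx":-12.3,"dy":-29.7,"dz":-17,"ax":0,"ay":0,"az":-23,"hand":3},{"dx":-12.3,"dy":-29.7,"dz":-17,"ax":0,"ay":0,"az":-23,"hand":3},{"dx":-12.3,"dy":-29.7,"dz":-17,"ax":0,"ay":0,"az":-23,"hand":3},{"dx":-12.3,"dy":-29.7,"dz":-17,"ax":0,"ay":0,"az":-23,"hand":3}]' 40
python3 - <<'E'
from vise import *
s,p,r=st();cal=calibration("wrist");im=save("wrist","w7")
print(s["finger_force"],s["contact_force"])
# measure held block's top at assumed height
print(p,top(im,cal,p[2]-.0168+.056)); print(top(im,cal,.121)); to(V(23,7,86),np.radians(93))
E
```

```text
t: 14.3
ee_pos: [0.5922, 0.0102, 0.1857]
tcp_rot: [0.0, 1.0, 0.027, 0.0]
contact_force: [0.1, -0.6, -1.9]
gripper_width: 0.0362
finger_force: 39.7
39.70043063163757 [ 0.06502156 -0.58861452 -1.90657947]
[0.59220549 0.01021335 0.1857033 ] [(array([644.5, -38.2]), array([31.8, 28.7]), 3.1, array([432., 203.])), (array([715.6, -66.9]), array([26.4, 35.6]), 93.1, array([528.,  31.]))]
[(array([627.7, -72.7]), array([53. , 47.8]), 3.1, array([432., 203.])), (array([634.8,   6. ]), array([30.3, 48.6]), 93.1, array([324., 199.])), (array([ 745.9, -120.4]), array([43.9, 59.2]), 93.1, array([528.,  31.]))]
shift cm [ 0.1  -0.03  9.96] tooly yaw -87.0 az 0.0
```

View pics/w7.png

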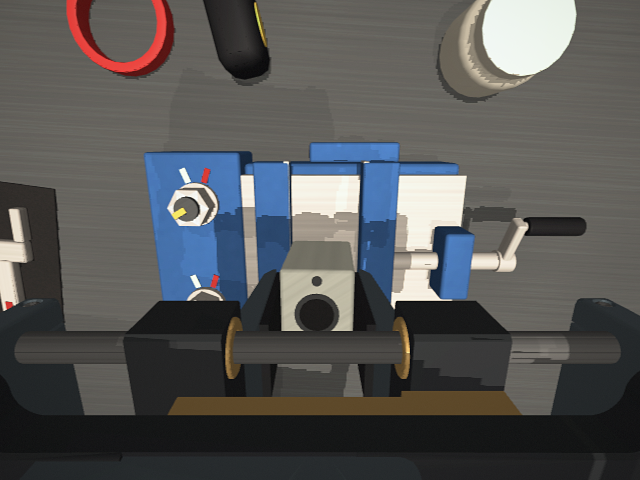

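The wrist view shows block 2 held square above the vise, with its bore at (316,316). Nut B's stripe is at (180,213) and the wrench head is at the left edge. I'll lower it in.

```bash
python3 -m creep '[{"dx":0.3,"dy":0,"dz":4,"ax":0,"ay":0,"az":0,"hand":3},{"dx":0.3,"dy":0,"dz":8,"ax":0,"ay":0,"az":0,"hand":3},{"dx":0.3,"dy":0,"dz":9.8,"ax":0,"ay":0,"az":0,"hand":3},{"dx":0.3,"dy":0,"dz":10.2,"ax":0,"ay":0,"az":0,"hand":3},{"dx":0.3,"dy":0,"dz":10.5,"ax":0,"ay":0,"az":0,"hand":3},{"dx":0.3,"dy":0,"dz":10.5,"ax":0,"ay":0,"az":0,"hand":3}]' 40; python3 -m creep '[{"dx":0,"dy":0,"dz":0,"ax":0,"ay":0,"az":0,"hand":5.5},{"dx":0,"dy":0,"dz":0,"ax":0,"ay":0,"az":0,"hand":5.5},{"dx":0,"dy":0,"dz":0,"ax":0,"ay":0,"az":0,"hand":5.5},{"dx":0,"dy":0,"dz":-5,"ax":0,"ay":0,"az":0,"hand":5.5},{"dx":0,"dy":0,"dz":-10,"ax":0,"ay":0,"az":0,"hand":5.5},{"dx":0,"dy":10,"dz":-15,"ax":0,"ay":0,"az":0,"hand":5.5},{"dx":0,"dy":10,"dz":-15,"ax":0,"ay":0,"az":0,"hand":5.5},{"dx":-2,"dy":18,"dz":-15,"ax":0,"ay":0,"az":0,"hand":5.5},{"dx":-2,"dy":18,"dz":-15,"ax":0,"ay":0,"az":0,"hand":5.5},{"dx":-2,"dy":18,"dz":-15,"ax":0,"ay":0,"az":0,"hand":5.5}]' 40
python3 - <<'E'
from vise import *
s,p,r=st();cal=calibration("wrist");im=save("wrist","w8")
print(top(im,cal,.121))
for n in ["crank","grip_mid"]:
  for d in cut_out("wrist",n)[:2]: print(n,d["score"],d["xy"],d["mask"].sum())
# black grip: dark pixels near expected
v=np.load("vise.npy")
for q in np.arange(.4,1.6,.2):
    print(q,proj("wrist",[V(40*np.sin(q),y,78+40*np.cos(q)) for y in(-166,-212)],cal).round(0).tolist())
m=(im.max(2)<45);uv=proj("wrist",[V(33,-189,100)],cal)[0].astype(int);print(uv)
sub=np.zeros_like(m);sub[max(uv[1]-45,0):uv[1]+45,uv[0]-70:uv[0]+70]=1;mm=(m&sub).astype(np.uint8)
n,l,stt,ce=cv2.connectedComponentsWithStats(mm);print([ (stt[i].tolist(),ce[i].round(1)) for i in range(1,n) if stt[i,4]>100])
E
```

```text
t: 15.1
ee_pos: [0.5959, 0.009, 0.0818]
tcp_rot: [0.0, 1.0, 0.026, 0.001]
contact_force: [-0.9, -0.8, 0.4]
gripper_width: 0.0358
finger_force: 39.8
t: 16.35
ee_pos: [0.5844, -0.1717, 0.2303]
tcp_rot: [-0.0, 1.0, 0.025, -0.0]
contact_force: [-0.2, 1.3, -0.3]
gripper_width: 0.055
finger_force: 0.0
[(array([547.4,   8.2]), array([43.6, 34.1]), 2.9, array([119., 268.])), (array([595.9,   5.5]), array([43.6, 34.3]), 2.9, array([116., 214.])), (array([ 629.4, -100.5]), array([45.7, 53.9]), 92.9, array([230., 178.]))]
crank 0.64 [305.7, 203.1] 1909
grip_mid 0.94 [331.0, 195.3] 841
0.4 [[308.0, 224.0], [359.0, 224.0]]
0.6000000000000001 [[308.0, 215.0], [359.0, 215.0]]
0.8000000000000002 [[308.0, 208.0], [358.0, 208.0]]
1.0000000000000002 [[308.0, 201.0], [358.0, 201.0]]
1.2000000000000002 [[308.0, 196.0], [357.0, 196.0]]
1.4000000000000004 [[309.0, 193.0], [356.0, 193.0]]
1.6000000000000005 [[309.0, 192.0], [355.0, 191.0]]
[332 202]
[([308, 189, 49, 9, 292], array([332.2, 191.6])), ([308, 199, 49, 8, 211], array([330.8, 203.5]))]
```

```bash
python3 - <<'E'
from vise import *
s,p,r=st();print(np.round(s["joint_pos"],3),s["t"])
to(V(37,-197,94-35),np.radians(3))
cal=calibration("wrist")
np.set_printoptions(suppress=True)
E
```

```text
[-0.38   0.435  1.329  0.     1.378  1.137] 16.5
shift cm [ 3.18  2.58 17.13] tooly yaw -86.9 az -89.9
```

```bash
python3 -m creep '[{"dx":3.2,"dy":2.6,"dz":4,"ax":0,"ay":0,"az":-90,"hand":4},{"dx":3.2,"dy":2.6,"dz":4,"ax":0,"ay":0,"az":-90,"hand":4},{"dx":3.2,"dy":2.6,"dz":4,"ax":0,"ay":0,"az":-90,"hand":4},{"dx":3.2,"dy":2.6,"dz":4,"ax":0,"ay":0,"az":-90,"hand":4},{"dx":3.2,"dy":2.6,"dz":4,"ax":0,"ay":0,"az":-90,"hand":4},{"dx":3.2,"dy":2.6,"dz":4,"ax":0,"ay":0,"az":-90,"hand":4},{"dx":3.2,"dy":2.6,"dz":4,"ax":0,"ay":0,"az":-90,"hand":4},{"dx":3.2,"dy":2.6,"dz":4,"ax":0,"ay":0,"az":-90,"hand":4},{"dx":3.2,"dy":2.6,"dz":4,"ax":0,"ay":0,"az":-90,"hand":4},{"dx":3.2,"dy":2.6,"dz":4,"ax":0,"ay":0,"az":-90,"hand":4}]' 60
python3 - <<'E'
from vise import *
s,p,r=st();cal=calibration("wrist");im=save("wrist","w9")
for d in cut_out("wrist","grip_mid")[:2]:
    m=d["mask"];print(d["score"],d["xy"],m.sum(), np.argwhere(m).min(0),np.argwhere(m).max(0))
for q in np.arange(.6,1.6,.2):
    print(q,proj("wrist",[V(40*np.sin(q),y,78+40*np.cos(q)) for y in(-166,-189,-212)],cal).round(0).tolist())
to(V(37,-197,94-35),np.radians(3))
E
```

```text
t: 17.75
ee_pos: [0.6184, -0.1937, 0.1904]
tcp_rot: [-0.0, 0.688, 0.726, 0.0]
contact_force: [-0.6, 0.4, -0.4]
gripper_width: 0.0398
finger_force: 0.0
0.68 [317.7, 228.2] 950 [204 308] [257 328]
0.18 [270.2, 45.1] 11243 [ 22 152] [ 72 386]
0.6 [[298.0, 207.0], [299.0, 236.0], [299.0, 263.0]]
0.8 [[306.0, 206.0], [307.0, 234.0], [307.0, 261.0]]
1.0 [[313.0, 205.0], [313.0, 232.0], [313.0, 258.0]]
1.2000000000000002 [[317.0, 204.0], [317.0, 230.0], [317.0, 256.0]]
1.4000000000000004 [[320.0, 202.0], [319.0, 228.0], [319.0, 253.0]]
shift cm [ 0.07 -0.02 13.14] tooly yaw 3.0 az -0.0
```

View pics/w9.png

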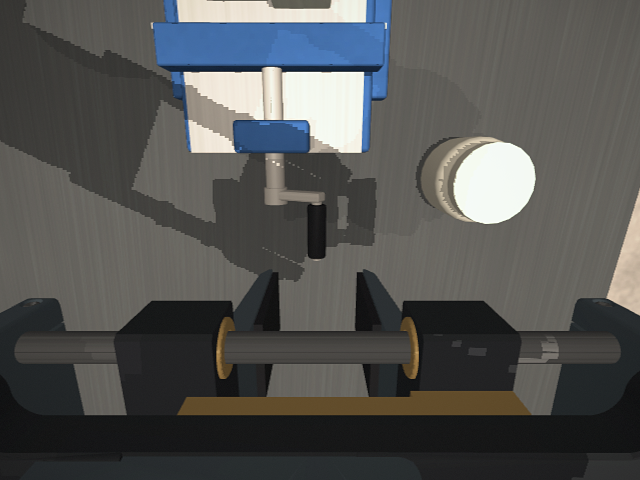

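```bash
python3 -m creep '[{"dx":0,"dy":0.05,"dz":5,"ax":0,"ay":0,"az":0,"hand":4},{"dx":0,"dy":0.05,"dz":9,"ax":0,"ay":0,"az":0,"hand":4},{"dx":0,"dy":0.05,"dz":12,"ax":0,"ay":0,"az":0,"hand":4},{"dx":0,"dy":0.05,"dz":13.4,"ax":0,"ay":0,"az":0,"hand":4},{"dx":0,"dy":0.05,"dz":13.4,"ax":0,"ay":0,"az":0,"hand":4},{"dx":0,"dy":0.05,"dz":13.4,"ax":0,"ay":0,"az":0,"hand":1},{"dx":0,"dy":0.05,"dz":13.4,"ax":0,"ay":0,"az":0,"hand":1},{"dx":0,"dy":0.05,"dz":13.4,"ax":0,"ay":0,"az":0,"hand":1},{"dx":0,"dy":0.05,"dz":13.4,"ax":0,"ay":0,"az":0,"hand":1},{"dx":0,"dy":0.05,"dz":13.4,"ax":0,"ay":0,"az":0,"hand":1}]' 60
python3 - <<'E'
from vise import *
s,p,r=st();v=V(0,0);th=np.load("vise.npy")[2]
d=p-v;x=np.cos(th)*d[0]+np.sin(th)*d[1];print("x rel",x)
q0=1.23
for q in np.arange(q0,q0+6.3,np.pi/6): print(round(q,2),"dy %.2f dz %.2f"%(4*(np.sin(q)-np.sin(q0)),-4*(np.cos(q)-np.cos(q0))))
E
```

```text
t: 19.1
ee_pos: [0.6183, -0.1952, 0.0566]
tcp_rot: [0.0, 0.688, 0.725, -0.0]
contact_force: [-5.4, -2.3, 2.0]
gripper_width: 0.0148
finger_force: 60.0
x rel 0.03724387950940651
1.23 dy 0.00 dz -0.00
1.75 dy 0.16 dz 2.06
2.28 dy -0.73 dz 3.93
2.8 dy -2.43 dz 5.11
3.32 dy -4.50 dz 5.27
3.85 dy -6.37 dz 4.38
4.37 dy -7.54 dz 2.67
4.9 dy -7.70 dz 0.61
5.42 dy -6.81 dz -1.26
5.94 dy -5.11 dz -2.43
6.47 dy -3.04 dz -2.60
6.99 dy -1.17 dz -1.71
7.51 dy -0.00 dz -0.00
```

```bash
python3 -m creep '[{"dx":0,"dy":0.16,"dz":1,"ax":0,"ay":0,"az":0,"hand":1},{"dx":0,"dy":0.16,"dz":2.06,"ax":0,"ay":0,"az":0,"hand":1},{"dx":0,"dy":-0.2,"dz":3.1,"ax":0,"ay":0,"az":0,"hand":1},{"dx":0,"dy":-0.73,"dz":3.93,"ax":0,"ay":0,"az":0,"hand":1},{"dx":0,"dy":-1.5,"dz":4.6,"ax":0,"ay":0,"az":0,"hand":1},{"dx":0,"dy":-2.43,"dz":5.11,"ax":0,"ay":0,"az":0,"hand":1}]' 60
```

```text
t: 19.85
ee_pos: [0.6001, -0.1968, 0.005]
tcp_rot: [0.004, 0.689, 0.725, 0.003]
contact_force: [30.5, 1.7, -39.9]
gripper_width: 0.0148
finger_force: 60.0
```

```bash
python3 -m creep '[{"dx":0,"dy":0,"dz":0,"ax":0,"ay":0,"az":0,"hand":1},{"dx":0,"dy":0,"dz":0,"ax":0,"ay":0,"az":0,"hand":1}]' 60; python3 - <<'E'
from vise import *
im=grab_frame("scene")
cv2.imwrite("pics/s10.png",cv2.resize(im[215:345,200:330],(650,650),interpolation=cv2.INTER_CUBIC)[:,:,::-1])
s=read_state();print(s["ft_torque"],s["contact_force"],s["ee_pos"])
E
```

```text
t: 20.1
ee_pos: [0.5972, -0.1968, 0.0037]
tcp_rot: [0.002, 0.688, 0.725, 0.001]
contact_force: [22.9, -3.0, -42.5]
gripper_width: 0.0149
finger_force: 60.0
[-0.89671312 -4.12693013 -0.23136828] [ 22.84372957  -3.21108395 -42.03938148] [ 0.5972033  -0.19677995  0.00372156]
```

View pics/s10.png

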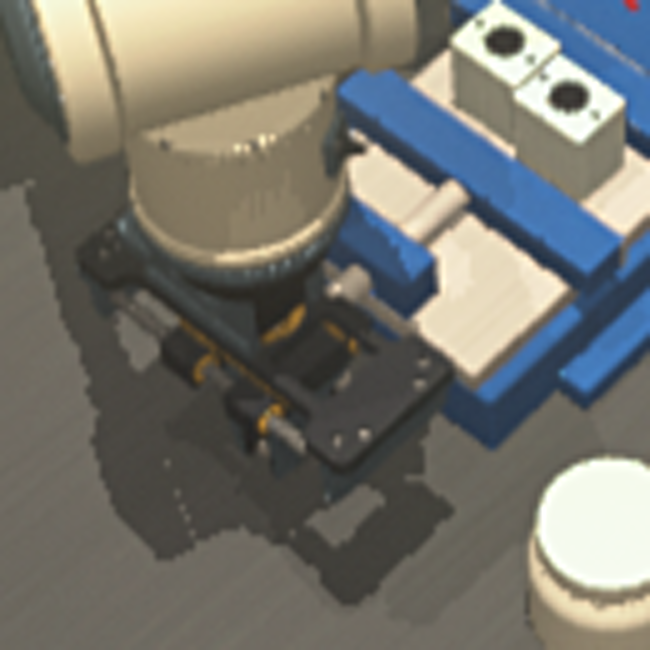

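```bash
python3 - <<'E'
from vise import *
print("hub",proj("scene",[V(0,-160,78)]).round(0))
for q in [1.2,1.6,2,2.4,2.8]: print(q,proj("scene",[V(40*np.sin(q),-160,78+40*np.cos(q)),V(40*np.sin(q),-189,78+40*np.cos(q))]).round(0).tolist())
print("jaw face", [ (y,proj("scene",[V(0,y,89)]).round(1).tolist()) for y in (-31,-28,-25)])
s,p,r=st();print("ee",proj("scene",[p]),"tip?",proj("scene",[p+[0,0,.022]]))
E
```

```text
hub [[261. 279.]]
1.2 [[272.0, 284.0], [263.0, 292.0]]
1.6 [[273.0, 288.0], [265.0, 296.0]]
2 [[272.0, 291.0], [264.0, 299.0]]
2.4 [[270.0, 292.0], [262.0, 299.0]]
2.8 [[266.0, 290.0], [258.0, 298.0]]
jaw face [(-31, [[296.9, 244.9]]), (-28, [[297.7, 244.2]]), (-25, [[298.5, 243.5]])]
ee [[257.14666417 308.77560837]] tip? [[256.39122256 304.21052365]]
```

```bash
python3 -m creep '[{"dx":0,"dy":0.0,"dz":0.3,"ax":0,"ay":0,"az":0,"hand":1},{"dx":0,"dy":0.0,"dz":0.3,"ax":0,"ay":0,"az":0,"hand":1}]' 60;python3 -m creep '[{"dx":0,"dy":-0.3,"dz":0.3,"ax":0,"ay":0,"az":0,"hand":1},{"dx":0,"dy":-0.3,"dz":0.3,"ax":0,"ay":0,"az":0,"hand":1}]' 60
```

```text
t: 20.4
ee_pos: [0.5958, -0.1966, 0.0024]
tcp_rot: [0.001, 0.688, 0.725, 0.001]
contact_force: [7.6, -1.4, -8.8]
gripper_width: 0.015
finger_force: 60.0
t: 20.65
ee_pos: [0.5923, -0.1966, 0.0007]
tcp_rot: [0.001, 0.688, 0.725, 0.001]
contact_force: [-2.5, 2.4, 16.9]
gripper_width: 0.0151
finger_force: 60.0
```

```bash
python3 -m creep '[{"dx":0,"dy":-0.87,"dz":0.0,"ax":0,"ay":0,"az":0,"hand":1},{"dx":0,"dy":-1.62,"dz":-0.05,"ax":0,"ay":0,"az":0,"hand":1},{"dx":0,"dy":-3.09,"dz":-0.65,"ax":0,"ay":0,"az":0,"hand":1},{"dx":0,"dy":-4.21,"dz":-1.78,"ax":0,"ay":0,"az":0,"hand":1},{"dx":0,"dy":-4.8,"dz":-3.25,"ax":0,"ay":0,"az":0,"hand":1}]' 60;python3 -m creep '[{"dx":0,"dy":0,"dz":0,"ax":0,"ay":0,"az":0,"hand":1}]' 60
```

```text
t: 21.28
ee_pos: [0.5428, -0.1992, 0.0316]
tcp_rot: [-0.0, 0.688, 0.725, -0.0]
contact_force: [7.1, -1.1, -7.9]
gripper_width: 0.015
finger_force: 60.0
t: 21.4
ee_pos: [0.5428, -0.1993, 0.0326]
tcp_rot: [0.0, 0.688, 0.725, -0.0]
contact_force: [-7.3, -4.3, 2.7]
gripper_width: 0.0144
finger_force: 60.0
```

```bash
python3 -m creep '[{"dx":0,"dy":0.02,"dz":-1.59,"ax":0,"ay":0,"az":0,"hand":1},{"dx":0,"dy":0.67,"dz":-3.05,"ax":0,"ay":0,"az":0,"hand":1},{"dx":0,"dy":1.83,"dz":-4.13,"ax":0,"ay":0,"az":0,"hand":1},{"dx":0,"dy":3.32,"dz":-4.68,"ax":0,"ay":0,"az":0,"hand":1},{"dx":0,"dy":4.91,"dz":-4.61,"ax":0,"ay":0,"az":0,"hand":1},{"dx":0,"dy":6.34,"dz":-3.92,"ax":0,"ay":0,"az":0,"hand":1},{"dx":0,"dy":7.39,"dz":-2.73,"ax":0,"ay":0,"az":0,"hand":1},{"dx":0,"dy":7.9,"dz":-1.23,"ax":0,"ay":0,"az":0,"hand":1},{"dx":0,"dy":7.78,"dz":0.36,"ax":0,"ay":0,"az":0,"hand":1},{"dx":0,"dy":7.29,"dz":1.44,"ax":0,"ay":0,"az":0,"hand":1},{"dx":0,"dy":7.29,"dz":1.44,"ax":0,"ay":0,"az":0,"hand":1}]' 60;
```

```text
t: 22.78
ee_pos: [0.6146, -0.1953, 0.0165]
tcp_rot: [-0.001, 0.688, 0.725, -0.001]
contact_force: [-6.1, -4.8, -2.0]
gripper_width: 0.0151
finger_force: 60.0
```

```bash
python3 -m creep '[{"dx":0,"dy":-0.71,"dz":0.83,"ax":0,"ay":0,"az":0,"hand":1},{"dx":0,"dy":-1.36,"dz":1.29,"ax":0,"ay":0,"az":0,"hand":1},{"dx":0,"dy":-1.36,"dz":1.29,"ax":0,"ay":0,"az":0,"hand":1}]' 60;python3 -m creep '[{"dx":0,"dy":-0.35,"dz":0.18,"ax":0,"ay":0,"az":0,"hand":1},{"dx":0,"dy":-0.35,"dz":0.18,"ax":0,"ay":0,"az":0,"hand":1}]' 60;
```

```text
t: 23.15
ee_pos: [0.6035, -0.196, 0.0056]
tcp_rot: [0.001, 0.688, 0.725, 0.001]
contact_force: [-2.1, 0.2, 14.0]
gripper_width: 0.0147
finger_force: 60.0
t: 23.4
ee_pos: [0.6023, -0.1962, 0.0048]
tcp_rot: [0.003, 0.688, 0.725, 0.002]
contact_force: [6.2, 5.5, 20.3]
gripper_width: 0.0147
finger_force: 60.0
```

```bash
python3 -m creep '[{"dx":0,"dy":-0.76,"dz":0.22,"ax":0,"ay":0,"az":0,"hand":1},{"dx":0,"dy":-0.76,"dz":0.22,"ax":0,"ay":0,"az":0,"hand":1}]' 60;python3 -m creep '[{"dx":0,"dy":-0.5,"dz":0.0,"ax":0,"ay":0,"az":0,"hand":1},{"dx":0,"dy":-0.5,"dz":0.0,"ax":0,"ay":0,"az":0,"hand":1}]' 60;
```

```text
t: 23.65
ee_pos: [0.5987, -0.1968, 0.0033]
tcp_rot: [0.006, 0.689, 0.725, 0.004]
contact_force: [26.0, 11.8, 12.0]
gripper_width: 0.0149
finger_force: 60.0
t: 23.9
ee_pos: [0.597, -0.1972, 0.0031]
tcp_rot: [0.008, 0.689, 0.725, 0.006]
contact_force: [47.0, 16.6, -7.3]
gripper_width: 0.0148
finger_force: 60.0
```

```bash
python3 -m creep '[{"dx":0,"dy":-0.3,"dz":0.0,"ax":0,"ay":0,"az":0,"hand":1},{"dx":0,"dy":-0.3,"dz":0.0,"ax":0,"ay":0,"az":0,"hand":1},{"dx":0,"dy":-0.3,"dz":0.0,"ax":0,"ay":0,"az":0,"hand":1}]' 60;python3 -m creep '[{"dx":0,"dy":0.6,"dz":0.0,"ax":0,"ay":0,"az":0,"hand":1},{"dx":0,"dy":0.7,"dz":0,"ax":0,"ay":0,"az":0,"hand":3},{"dx":0,"dy":0.7,"dz":0,"ax":0,"ay":0,"az":0,"hand":4},{"dx":0,"dy":0.7,"dz":0,"ax":0,"ay":0,"az":0,"hand":4},{"dx":0,"dy":0.7,"dz":-3,"ax":0,"ay":0,"az":0,"hand":4},{"dx":0,"dy":0.7,"dz":-9,"ax":0,"ay":0,"az":0,"hand":4},{"dx":0,"dy":0.7,"dz":-15,"ax":0,"ay":0,"az":0,"hand":4},{"dx":0,"dy":0.7,"dz":-21,"ax":0,"ay":0,"az":0,"hand":4},{"dx":10,"dy":-2,"dz":-26,"ax":0,"ay":0,"az":0,"hand":4},{"dx":10,"dy":-2,"dz":-26,"ax":0,"ay":0,"az":0,"hand":4}]' 60;
python3 - <<'E'
from vise import *
import pickle
s,p,r=st();cal=calibration("wrist");im=save("wrist","w11");print(p,np.round(s["joint_pos"],2))
np.save("w11.npy",im);pickle.dump({k:np.array(v) for k,v in cal.items()},open("w11.pkl","wb"))
print(top(im,cal,.121))
for d in look_for("wrist","nut_a"): print(d,atz("wrist",d["xy"],.085,cal))
hsv=cv2.cvtColor(im,cv2.COLOR_RGB2HSV)
for n,x in (("a",-50),("b",50)):
    uv=proj("wrist",[V(x,115,91)],cal)[0];print(n,uv.round(1))
    u,v=uv.astype(int);sub=np.zeros(im.shape[:2],bool);sub[max(v-45,0):v+45,max(u-45,0):u+45]=1
    for nm,m,z in (("yel",(hsv[...,0]>20)&(hsv[...,0]<35)&(hsv[...,1]>120)&(hsv[...,2]>100),.094),("red",((hsv[...,0]<8)|(hsv[...,0]>172))&(hsv[...,1]>150)&(hsv[...,2]>90),.066)):
        m=m&sub
        if m.sum()<4: print(nm,"none");continue
        c=np.argwhere(m).mean(0)[::-1];P=atz("wrist",c,z,cal)-V(x,115,0);th=np.load("vise.npy")[2]
        print(nm,m.sum(),c.round(1),(P[:2]*1e3).round(1),"ang",round(np.arctan2(P[1],P[0])-th,2))
E
```

```text
t: 24.28
ee_pos: [0.5958, -0.1976, 0.003]
tcp_rot: [0.009, 0.689, 0.725, 0.006]
contact_force: [57.7, 16.9, -17.9]
gripper_width: 0.0149
finger_force: 59.9
t: 25.52
ee_pos: [0.5578, -0.0968, 0.2619]
tcp_rot: [0.0, 0.689, 0.725, 0.0]
contact_force: [0.0, 1.9, -0.4]
gripper_width: 0.0401
finger_force: 0.0
[ 0.55779799 -0.09677044  0.26186629] [-0.28  0.35  1.39  0.    1.41 -0.33]
[]
{'xy': [391.0, 5.4], 'score': 0.95} [0.61568591 0.10868228 0.085     ]
{'xy': [283.0, 7.9], 'score': 0.91} [0.51642607 0.10150583 0.085     ]
a [280.8 -10.2]
yel none
red none
b [392.3 -10.3]
yel none
red none
```

View pics/w11.png

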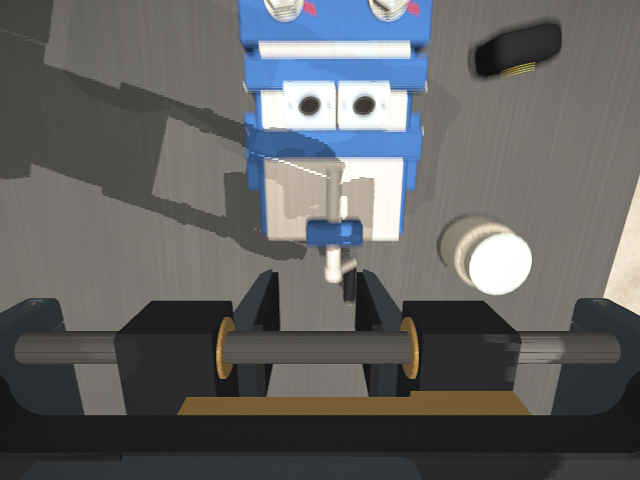

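The view shows both blocks clamped between the jaws, with bores at (310,105) and (364,105). The handle is near the bottom of its circle at (348,285), and the nuts are at the top edge. I'll move on to the nuts.

```bash
python3 -m creep '[{"dx":15,"dy":1,"dz":0,"ax":0,"ay":0,"az":0,"hand":6},{"dx":15,"dy":1,"dz":0,"ax":0,"ay":0,"az":0,"hand":6},{"dx":15,"dy":1,"dz":0,"ax":0,"ay":0,"az":0,"hand":6},{"dx":15,"dy":1,"dz":0,"ax":0,"ay":0,"az":0,"hand":6},{"dx":15,"dy":1,"dz":0,"ax":0,"ay":0,"az":0,"hand":6}]' 60;
cat > nuts.py <<'E'
from vise import *
def nuts(pr=True):
    s,p,r=st();cal=calibration("wrist");im=grab_frame("wrist");hsv=cv2.cvtColor(im,cv2.COLOR_RGB2HSV);th=np.load("vise.npy")[2];res={}
    for n,x in (("a",-50),("b",50)):
        u,v=proj("wrist",[V(x,115,91)],cal)[0].astype(int);sub=np.zeros(im.shape[:2],bool);sub[max(v-50,0):v+50,max(u-50,0):u+50]=1
        # stud dark-ring centre: use look_for separately
        for nm,m,z in (("yel",(hsv[...,0]>20)&(hsv[...,0]<35)&(hsv[...,1]>120)&(hsv[...,2]>100),.097),("red",((hsv[...,0]<8)|(hsv[...,0]>172))&(hsv[...,1]>150)&(hsv[...,2]>90),.066)):
            m=m&sub
            if m.sum()<4: print(n,nm,"none");continue
            pts=np.array([atz("wrist",q[::-1],z,cal)[:2] for q in np.argwhere(m)])
            P=pts.mean(0)-V(x,115,0)[:2];mu=pts.mean(0);w,e=np.linalg.eigh(np.cov(pts.T));ax=e[:,1]
            if ax@P<0: ax=-ax
            print(n,nm,m.sum(),(P*1e3).round(1),"ang %.2f axis %.2f"%(np.arctan2(P[1],P[0])-th,np.arctan2(ax[1],ax[0])-th))
    return im,cal
E
python3 - <<'E'
from nuts import *
im,cal=nuts();cv2.imwrite("pics/w12.png",im[:,:,::-1])
for d in look_for("wrist","nut_a"): print(d,atz("wrist",d["xy"],.085,cal))
print(proj("wrist",[V(-50,115,97),V(50,115,97)],cal).round(1).tolist(),top(im,cal,.121))
print(np.round(read_state()["joint_pos"],2))
a,b=proj("wrist",[V(-50,115,91),V(50,115,91)],cal).astype(int)
cr=[cv2.resize(im[max(c[1]-40,0):c[1]+40,c[0]-40:c[0]+40],(400,400),interpolation=cv2.INTER_CUBIC) for c in (a,b)]
cv2.imwrite("pics/n12.png",np.hstack(cr)[:,:,::-1]);print(a,b)
E
```

```text
t: 26.25
ee_pos: [0.5604, 0.0515, 0.2602]
tcp_rot: [-0.0, 0.688, 0.725, -0.0]
contact_force: [-0.4, -0.7, 0.1]
gripper_width: 0.0598
finger_force: 0.0
a yel 52 [-0.1  7.1] ang 1.53 axis 1.64
a red 49 [26.  -7.4] ang -0.33 axis -0.34
b yel 4 [-6.1  8. ] ang 2.16 axis 1.04
b red 39 [26.7 -7.7] ang -0.33 axis -0.37
{'xy': [375.5, 158.5], 'score': 0.72} [0.61677111 0.11996765 0.085     ]
{'xy': [278.4, 157.2], 'score': 0.64} [0.51749359 0.11612294 0.085     ]
[[274.2, 160.1], [375.1, 160.0]] [(array([611.2, 119.8]), array([32.9, 40.9]), 170.8, array([376., 157.])), (array([520.4, 115.9]), array([32.5, 31.4]), 3.0, array([282., 158.]))]
[-0.01  0.34  1.4  -0.    1.4  -0.07]
[274 159] [374 159]
```

View pics/n12.png

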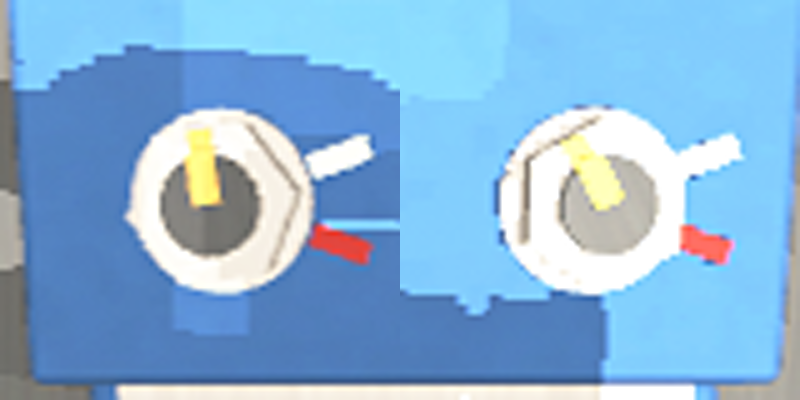

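Both nuts show clearly. Nut A's stripe is at about 1.62 rad (turn about 0.93) and nut B's at about 2.03 rad (turn about 0.52). The studs match the fitted vise pose to about 1–2 px.

```bash
python3 -c "
from vise import *
to(V(-49.2,115,52),np.radians(36));to(V(50.2,115,52))"
```

```text
shift cm [ 6.47 -4.17 20.84] tooly yaw 2.9 az -33.1
shift cm [ 6.49  5.77 20.83] tooly yaw 2.9
```

```bash
python3 -m creep '[{"dx":6.5,"dy":-4.2,"dz":4,"ax":0,"ay":0,"az":-33,"hand":5.5},{"dx":6.5,"dy":-4.2,"dz":8,"ax":0,"ay":0,"az":-33,"hand":5.5},{"dx":6.5,"dy":-4.2,"dz":12,"ax":0,"ay":0,"az":-33,"hand":5.5},{"dx":6.5,"dy":-4.2,"dz":17,"ax":0,"ay":0,"az":-33,"hand":5.5},{"dx":6.5,"dy":-4.2,"dz":19.5,"ax":0,"ay":0,"az":-33,"hand":5.5},{"dx":6.5,"dy":-4.2,"dz":20.6,"ax":0,"ay":0,"az":-33,"hand":5.5},{"dx":6.5,"dy":-4.2,"dz":20.6,"ax":0,"ay":0,"az":-33,"hand":5.5},{"dx":6.5,"dy":-4.2,"dz":20.6,"ax":0,"ay":0,"az":-33,"hand":2.5},{"dx":6.5,"dy":-4.2,"dz":20.6,"ax":0,"ay":0,"az":-33,"hand":2.5},{"dx":6.5,"dy":-4.2,"dz":20.6,"ax":0,"ay":0,"az":-33,"hand":2.5},{"dx":6.5,"dy":-4.2,"dz":20.6,"ax":0,"ay":0,"az":-33,"hand":2.5}]' 50
```

```text
t: 27.72
ee_pos: [0.5152, 0.1148, 0.0552]
tcp_rot: [0.0, 0.454, 0.891, 0.0]
contact_force: [-2.8, -2.4, 8.3]
gripper_width: 0.0292
finger_force: 50.0
```

```bash
python3 -m creep '[{"dx":0,"dy":0,"dz":0,"ax":0,"ay":0,"az":75,"hand":2.5},{"dx":0,"dy":0,"dz":0,"ax":0,"ay":0,"az":75,"hand":2.5},{"dx":0,"dy":0,"dz":0,"ax":0,"ay":0,"az":75,"hand":2.5},{"dx":0,"dy":0,"dz":0,"ax":0,"ay":0,"az":75,"hand":2.5},{"dx":0,"dy":0,"dz":0,"ax":0,"ay":0,"az":75,"hand":2.5},{"dx":0,"dy":0,"dz":0,"ax":0,"ay":0,"az":75,"hand":2.5},{"dx":0,"dy":0,"dz":0,"ax":0,"ay":0,"az":75,"hand":2.5},{"dx":0,"dy":0,"dz":0,"ax":0,"ay":0,"az":75,"hand":2.5},{"dx":0,"dy":0,"dz":0,"ax":0,"ay":0,"az":75,"hand":2.5},{"dx":0,"dy":0,"dz":0,"ax":0,"ay":0,"az":75,"hand":2.5}]' 50
python3 -m creep '[{"dx":0,"dy":0,"dz":0,"ax":0,"ay":0,"az":0,"hand":5.5},{"dx":0,"dy":0,"dz":0,"ax":0,"ay":0,"az":0,"hand":5.5},{"dx":0,"dy":0,"dz":0,"ax":0,"ay":0,"az":0,"hand":5.5},{"dx":0,"dy":0,"dz":-5,"ax":0,"ay":0,"az":0,"hand":5.5},{"dx":0,"dy":0,"dz":-10,"ax":0,"ay":0,"az":-42,"hand":5.5},{"dx":0,"dy":0,"dz":-15,"ax":0,"ay":0,"az":-42,"hand":5.5},{"dx":-5,"dy":0,"dz":-18,"ax":0,"ay":0,"az":-42,"hand":5.5},{"dx":-5,"dy":0,"dz":-18,"ax":0,"ay":0,"az":-42,"hand":5.5},{"dx":-5,"dy":0,"dz":-18,"ax":0,"ay":0,"az":-42,"hand":5.5},{"dx":-5,"dy":0,"dz":-18,"ax":0,"ay":0,"az":-42,"hand":5.5}]' 50
python3 -c "
from nuts import *
nuts();to(V(50.2,115,55),np.radians(60))"
```

```text
t: 28.98
ee_pos: [0.5155, 0.1148, 0.0552]
tcp_rot: [0.0, 0.903, 0.431, 0.001]
contact_force: [-0.3, -2.5, 5.7]
gripper_width: 0.0294
finger_force: 50.0
t: 30.22
ee_pos: [0.4835, 0.0763, 0.2341]
tcp_rot: [-0.0, 0.69, 0.724, -0.0]
contact_force: [0.6, -0.6, -0.5]
gripper_width: 0.0548
finger_force: 0.0
a yel 60 [7.1 3.3] ang 0.38 axis 0.50
a red 49 [26.4 -7.7] ang -0.34 axis -0.32
b yel 12 [-6.   8.7] ang 2.12 axis 2.05
b red 13 [29.5 -8.5] ang -0.33 axis -1.54
shift cm [ 3.59 13.33 17.9 ] tooly yaw 2.8 az -57.2
```

```bash
python3 -m creep '[{"dx":3.6,"dy":13.3,"dz":4,"ax":0,"ay":0,"az":-57,"hand":5.5},{"dx":3.6,"dy":13.3,"dz":4,"ax":0,"ay":0,"az":-57,"hand":5.5},{"dx":3.6,"dy":13.3,"dz":6,"ax":0,"ay":0,"az":-57,"hand":5.5},{"dx":3.6,"dy":13.3,"dz":8,"ax":0,"ay":0,"az":-57,"hand":5.5},{"dx":3.6,"dy":13.3,"dz":10,"ax":0,"ay":0,"az":-57,"hand":5.5},{"dx":3.6,"dy":13.3,"dz":13,"ax":0,"ay":0,"az":-57,"hand":5.5},{"dx":3.6,"dy":13.3,"dz":16.5,"ax":0,"ay":0,"az":-57,"hand":5.5},{"dx":3.6,"dy":13.3,"dz":17.8,"ax":0,"ay":0,"az":-57,"hand":5.5},{"dx":3.6,"dy":13.3,"dz":17.8,"ax":0,"ay":0,"az":-57,"hand":5.5}]' 50
python3 -m creep '[{"dx":0,"dy":0,"dz":0,"ax":0,"ay":0,"az":0,"hand":2.5},{"dx":0,"dy":0,"dz":0,"ax":0,"ay":0,"az":0,"hand":2.5},{"dx":0,"dy":0,"dz":0,"ax":0,"ay":0,"az":0,"hand":2.5},{"dx":0,"dy":0,"dz":0,"ax":0,"ay":0,"az":0,"hand":2.5}]' 50
```

```text
t: 31.4
ee_pos: [0.6142, 0.1192, 0.0559]
tcp_rot: [-0.001, 0.259, 0.966, -0.0]
contact_force: [0.5, 0.5, -0.1]
gripper_width: 0.0548
finger_force: 0.0
t: 31.9
ee_pos: [0.6155, 0.1197, 0.0575]
tcp_rot: [0.001, 0.259, 0.966, 0.001]
contact_force: [0.7, 5.4, 3.7]
gripper_width: 0.0292
finger_force: 50.0
```

```bash
python3 -m creep '[{"dx":0,"dy":0,"dz":0,"ax":0,"ay":0,"az":98.5,"hand":2.5},{"dx":0,"dy":0,"dz":0,"ax":0,"ay":0,"az":98.5,"hand":2.5},{"dx":0,"dy":0,"dz":0,"ax":0,"ay":0,"az":98.5,"hand":2.5},{"dx":0,"dy":0,"dz":0,"ax":0,"ay":0,"az":98.5,"hand":2.5},{"dx":0,"dy":0,"dz":0,"ax":0,"ay":0,"az":98.5,"hand":2.5},{"dx":0,"dy":0,"dz":0,"ax":0,"ay":0,"az":98.5,"hand":2.5},{"dx":0,"dy":0,"dz":0,"ax":0,"ay":0,"az":98.5,"hand":2.5},{"dx":0,"dy":0,"dz":0,"ax":0,"ay":0,"az":98.5,"hand":2.5},{"dx":0,"dy":0,"dz":0,"ax":0,"ay":0,"az":98.5,"hand":2.5},{"dx":0,"dy":0,"dz":0,"ax":0,"ay":0,"az":98.5,"hand":2.5},{"dx":0,"dy":0,"dz":0,"ax":0,"ay":0,"az":98.5,"hand":2.5}]' 50
python3 -m creep '[{"dx":0,"dy":0,"dz":0,"ax":0,"ay":0,"az":0,"hand":5.5},{"dx":0,"dy":0,"dz":0,"ax":0,"ay":0,"az":0,"hand":5.5},{"dx":0,"dy":0,"dz":0,"ax":0,"ay":0,"az":0,"hand":5.5},{"dx":0,"dy":0,"dz":-5,"ax":0,"ay":0,"az":0,"hand":5.5},{"dx":0,"dy":0,"dz":-10,"ax":0,"ay":0,"az":-41.5,"hand":5.5},{"dx":0,"dy":0,"dz":-15,"ax":0,"ay":0,"az":-41.5,"hand":5.5},{"dx":-7,"dy":0,"dz":-15,"ax":0,"ay":0,"az":-41.5,"hand":5.5},{"dx":-7,"dy":0,"dz":-15,"ax":0,"ay":0,"az":-41.5,"hand":5.5},{"dx":-7,"dy":0,"dz":-15,"ax":0,"ay":0,"az":-41.5,"hand":5.5},{"dx":-7,"dy":0,"dz":-15,"ax":0,"ay":0,"az":-41.5,"hand":5.5}]' 50
python3 - <<'E'
from nuts import *
im,cal=nuts();to(V(0,50,230),np.radians(3))
a,b=proj("wrist",[V(-50,115,91),V(50,115,91)],cal).astype(int);print(a,b)
cv2.imwrite("pics/n13.png",im[:,:,::-1])
E
```

```text
t: 33.28
ee_pos: [0.615, 0.1196, 0.0575]
tcp_rot: [-0.0, 0.901, 0.434, 0.001]
contact_force: [-0.7, 4.1, 5.1]
gripper_width: 0.0289
finger_force: 50.0
t: 34.52
ee_pos: [0.5714, 0.0646, 0.2064]
tcp_rot: [0.0, 0.69, 0.724, 0.0]
contact_force: [-0.2, -0.2, -0.1]
gripper_width: 0.0551
finger_force: 0.0
a yel 83 [8.5 4.1] ang 0.39 axis 0.41
a red 64 [26.2 -7.4] ang -0.33 axis -0.36
b yel none
b red 34 [26.8 -7.4] ang -0.32 axis -0.31
shift cm [-1.32 -0.4  -2.37] tooly yaw 2.8 az -0.2
[254 177] [369 176]
```

```bash
cat > close.py <<'E'
from vise import *
import sys
def close(n):
    x=-50 if n=="a" else 50
    cal=calibration("wrist");im=grab_frame("wrist");th=np.load("vise.npy")[2]
    c,s=np.cos(th),np.sin(th)
    # rectified top view about nut at z=94 mm: 0.25 mm/px, vise axes, y up
    g=np.linspace(-35,35,281);X,Y=np.meshgrid(g,g[::-1])
    def rect(z):
        o=V(x,115,z);W=np.stack([o[0]+(c*X-s*Y)/1e3,o[1]+(s*X+c*Y)/1e3,np.full(X.shape,o[2])],-1).reshape(-1,3)
        uv=proj("wrist",W,cal).astype(np.float32).reshape(281,281,2);return cv2.remap(im,uv[...,0],uv[...,1],cv2.INTER_CUBIC)
    return im,cal,rect(97),rect(66),X,Y
def ana(n):
    im,cal,t,b,X,Y=close(n);t=t.astype(int);b=b.astype(int);r=np.hypot(X,Y)
    yel=(np.minimum(t[...,0],t[...,1])-t[...,2]>45)&(r<19)
    red=(b[...,0]-b[...,1]>70)&(r<40)
    out=[]
    for nm,m in(("yel",yel),("red",red)):
        if m.sum()<20: out.append((nm,int(m.sum())));continue
        P=np.stack([X[m],Y[m]],1);mu=P.mean(0);w,e=np.linalg.eigh(np.cov(P.T));a=e[:,1];a=a if a@mu>0 else -a
        out.append((nm,int(m.sum()),mu.round(1).tolist(),"ang %.3f axis %.3f"%(np.arctan2(mu[1],mu[0]),np.arctan2(a[1],a[0])),"len %.1f wid %.1f"%(np.sqrt(12*w[1]),np.sqrt(12*w[0]))))
    # stud: dark grey, low saturation
    dk=((t.max(2)-t.min(2))<25)&(t.max(2)<200)&(r<14)
    out.append(("stud",int(dk.sum()),X[dk|yel&(r<10)].mean().round(1),Y[dk|yel&(r<10)].mean().round(1)))
    print(n,out);return t,b
E
python3 -c "
from close import *
ta,_=ana('a');tb,_=ana('b');print(tb[140,140],tb[140-16,140+30],tb[130,165])"
python3 -m creep '[{"dx":-3,"dy":-5.5,"dz":6,"ax":0,"ay":0,"az":0,"hand":5.5},{"dx":-3,"dy":-5.5,"dz":6,"ax":0,"ay":0,"az":0,"hand":5.5},{"dx":-3,"dy":-5.5,"dz":6,"ax":0,"ay":0,"az":0,"hand":5.5},{"dx":-3,"dy":-5.5,"dz":6,"ax":0,"ay":0,"az":0,"hand":5.5}]' 50
python3 -c "
from close import *
ta,_=ana('a')"
python3 -m creep '[{"dx":0,"dy":10,"dz":0,"ax":0,"ay":0,"az":0,"hand":5.5},{"dx":0,"dy":10,"dz":0,"ax":0,"ay":0,"az":0,"hand":5.5},{"dx":0,"dy":10,"dz":0,"ax":0,"ay":0,"az":0,"hand":5.5},{"dx":0,"dy":10,"dz":0,"ax":0,"ay":0,"az":0,"hand":5.5}]' 50
python3 -c "
from close import *
tb,bb=ana('b')
cv2.imwrite('pics/nb14.png',np.hstack([tb,bb]).astype(np.uint8)[:,:,::-1])"
```

```text
a [('yel', 1405, [8.1, 3.3], 'ang 0.383 axis 0.388', 'len 16.0 wid 5.5'), ('red', 1019, [25.8, -8.8], 'ang -0.327 axis -0.341', 'len 12.9 wid 4.9'), ('stud', 4088, np.float64(0.9), np.float64(0.3))]
b [('yel', 1168, [6.4, 2.6], 'ang 0.390 axis 0.463', 'len 13.0 wid 5.6'), ('red', 877, [26.5, -9.2], 'ang -0.335 axis -0.313', 'len 10.9 wid 5.0'), ('stud', 1587, np.float64(1.6), np.float64(-0.3))]
[174 173 179] [255 255 195] [255 255 193]
t: 35.17
ee_pos: [0.5191, 0.0318, 0.1473]
tcp_rot: [0.001, 0.688, 0.725, 0.001]
contact_force: [1.3, -0.4, -0.2]
gripper_width: 0.0546
finger_force: 0.0
a [('yel', 1094, [6.8, 2.7], 'ang 0.384 axis 0.387', 'len 13.4 wid 5.3'), ('red', 1059, [25.6, -8.9], 'ang -0.333 axis -0.349', 'len 13.1 wid 5.1'), ('stud', 3147, np.float64(0.3), np.float64(-1.2))]
t: 35.72
ee_pos: [0.6175, 0.037, 0.1467]
tcp_rot: [0.0, 0.688, 0.726, 0.0]
contact_force: [-0.3, 0.6, -0.2]
gripper_width: 0.0548
finger_force: 0.0
b [('yel', 1047, [6.6, 2.5], 'ang 0.365 axis 0.363', 'len 13.4 wid 5.2'), ('red', 1052, [25.4, -8.8], 'ang -0.333 axis -0.360', 'len 13.1 wid 5.0'), ('stud', 3013, np.float64(0.2), np.float64(-1.3))]
```

View pics/nb14.png

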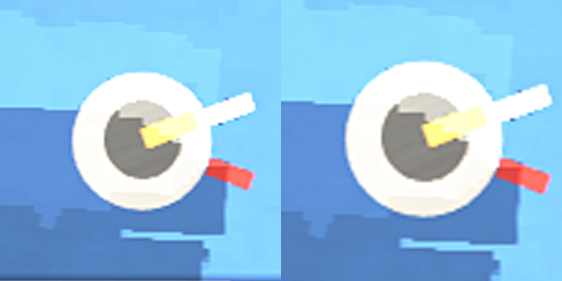

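The rectified view shows nut B's stripe nearly in line with the white mark (turn about 2.19), and nut A measures 2.16. I'll nudge both a few degrees further with the fingers.

```bash
python3 -c "
from vise import *
to(V(50.2,114.5,56),np.radians(3-39))"

```

```text
shift cm [8.14 0.2  9.08] tooly yaw 3.0 az 39.0
```

```bash
python3 -m creep '[{"dx":8.1,"dy":0.2,"dz":0,"ax":0,"ay":0,"az":39,"hand":5.5},{"dx":8.1,"dy":0.2,"dz":0,"ax":0,"ay":0,"az":39,"hand":5.5},{"dx":8.1,"dy":0.2,"dz":4,"ax":0,"ay":0,"az":39,"hand":5.5},{"dx":8.1,"dy":0.2,"dz":7,"ax":0,"ay":0,"az":39,"hand":5.5},{"dx":8.1,"dy":0.2,"dz":9,"ax":0,"ay":0,"az":39,"hand":5.5},{"dx":8.1,"dy":0.2,"dz":9,"ax":0,"ay":0,"az":39,"hand":2.5},{"dx":8.1,"dy":0.2,"dz":9,"ax":0,"ay":0,"az":39,"hand":2.5},{"dx":8.1,"dy":0.2,"dz":9,"ax":0,"ay":0,"az":39,"hand":2.5},{"dx":8.1,"dy":0.2,"dz":9,"ax":0,"ay":0,"az":39,"hand":2.5},{"dx":8.1,"dy":0.2,"dz":9,"ax":0,"ay":0,"az":46,"hand":2.5},{"dx":8.1,"dy":0.2,"dz":9,"ax":0,"ay":0,"az":46,"hand":2.5},{"dx":8.1,"dy":0.2,"dz":9,"ax":0,"ay":0,"az":46,"hand":2.5}]' 50
python3 -m creep '[{"dx":0,"dy":0,"dz":0,"ax":0,"ay":0,"az":0,"hand":5.5},{"dx":0,"dy":0,"dz":0,"ax":0,"ay":0,"az":0,"hand":5.5},{"dx":0,"dy":0,"dz":0,"ax":0,"ay":0,"az":0,"hand":5.5},{"dx":0,"dy":0,"dz":-5,"ax":0,"ay":0,"az":0,"hand":5.5},{"dx":0,"dy":0,"dz":-9,"ax":0,"ay":0,"az":-46,"hand":5.5},{"dx":0,"dy":0,"dz":-9,"ax":0,"ay":0,"az":-46,"hand":5.5},{"dx":-5.5,"dy":-6,"dz":-9,"ax":0,"ay":0,"az":-46,"hand":5.5},{"dx":-5.5,"dy":-6,"dz":-9,"ax":0,"ay":0,"az":-46,"hand":5.5},{"dx":-5.5,"dy":-6,"dz":-9,"ax":0,"ay":0,"az":-46,"hand":5.5},{"dx":-5.5,"dy":-6,"dz":-9,"ax":0,"ay":0,"az":-46,"hand":5.5}]' 50
python3 -c "
from close import *
ana('b');ana('a')
to(V(-49.5,114.5,56),np.radians(3-38))"

```

```text
t: 37.28
ee_pos: [0.6142, 0.1187, 0.0577]
tcp_rot: [-0.001, 0.917, 0.399, -0.0]
contact_force: [-8.8, 8.3, 9.1]
gripper_width: 0.0291
finger_force: 50.0
t: 38.52
ee_pos: [0.5339, 0.1183, 0.1468]
tcp_rot: [0.0, 0.688, 0.725, 0.0]
contact_force: [-0.1, -0.4, 0.8]
gripper_width: 0.0549
finger_force: 0.0
b [('yel', 1177, [6.6, 2.2], 'ang 0.318 axis 0.489', 'len 12.8 wid 6.1'), ('red', 452, [28.9, -9.8], 'ang -0.325 axis -0.938', 'len 6.3 wid 4.6'), ('stud', 3562, np.float64(-0.7), np.float64(1.1))]
a [('yel', 1406, [7.7, 3.7], 'ang 0.449 axis 0.553', 'len 15.9 wid 5.7'), ('red', 1044, [25.6, -8.6], 'ang -0.323 axis -0.341', 'len 12.9 wid 5.1'), ('stud', 4332, np.float64(0.5), np.float64(1.2))]
shift cm [-0.42 -1.92  9.06] tooly yaw 2.9 az 37.9
```

```bash
python3 -m creep '[{"dx":-0.4,"dy":-1.9,"dz":0,"ax":0,"ay":0,"az":38,"hand":5.5},{"dx":-0.4,"dy":-1.9,"dz":0,"ax":0,"ay":0,"az":38,"hand":5.5},{"dx":-0.4,"dy":-1.9,"dz":4,"ax":0,"ay":0,"az":38,"hand":5.5},{"dx":-0.4,"dy":-1.9,"dz":7,"ax":0,"ay":0,"az":38,"hand":5.5},{"dx":-0.4,"dy":-1.9,"dz":9,"ax":0,"ay":0,"az":38,"hand":5.5},{"dx":-0.4,"dy":-1.9,"dz":9,"ax":0,"ay":0,"az":38,"hand":2.5},{"dx":-0.4,"dy":-1.9,"dz":9,"ax":0,"ay":0,"az":38,"hand":2.5},{"dx":-0.4,"dy":-1.9,"dz":9,"ax":0,"ay":0,"az":38,"hand":2.5},{"dx":-0.4,"dy":-1.9,"dz":9,"ax":0,"ay":0,"az":38,"hand":2.5},{"dx":-0.4,"dy":-1.9,"dz":9,"ax":0,"ay":0,"az":46,"hand":2.5},{"dx":-0.4,"dy":-1.9,"dz":9,"ax":0,"ay":0,"az":46,"hand":2.5},{"dx":-0.4,"dy":-1.9,"dz":9,"ax":0,"ay":0,"az":46,"hand":2.5}]' 50
python3 -m creep '[{"dx":0,"dy":0,"dz":0,"ax":0,"ay":0,"az":0,"hand":5.5},{"dx":0,"dy":0,"dz":0,"ax":0,"ay":0,"az":0,"hand":5.5},{"dx":0,"dy":0,"dz":0,"ax":0,"ay":0,"az":0,"hand":5.5},{"dx":0,"dy":0,"dz":-5,"ax":0,"ay":0,"az":0,"hand":5.5},{"dx":0,"dy":0,"dz":-10,"ax":0,"ay":0,"az":-46,"hand":5.5},{"dx":-5.8,"dy":-5.5,"dz":-10,"ax":0,"ay":0,"az":-46,"hand":5.5},{"dx":-5.8,"dy":-5.5,"dz":-10,"ax":0,"ay":0,"az":-46,"hand":5.5},{"dx":-5.8,"dy":-5.5,"dz":-10,"ax":0,"ay":0,"az":-46,"hand":5.5},{"dx":-5.8,"dy":-5.5,"dz":-10,"ax":0,"ay":0,"az":-46,"hand":5.5},{"dx":-5.8,"dy":-5.5,"dz":-10,"ax":0,"ay":0,"az":-46,"hand":5.5}]' 50
python3 -c "
from close import *
ana('a')
to(V(-50,32,147),np.radians(3))"

```

```text
t: 40.12
ee_pos: [0.5149, 0.1139, 0.0574]
tcp_rot: [-0.0, 0.917, 0.399, 0.0]
contact_force: [-4.2, 5.9, 4.3]
gripper_width: 0.0291
finger_force: 50.0
t: 41.38
ee_pos: [0.4353, 0.1084, 0.1566]
tcp_rot: [0.0, 0.688, 0.725, 0.0]
contact_force: [-0.5, 0.3, 0.4]
gripper_width: 0.0551
finger_force: 0.0
a [('yel', 1170, [6.6, 2.1], 'ang 0.314 axis 0.471', 'len 12.8 wid 5.9'), ('red', 464, [28.8, -9.8], 'ang -0.327 axis -0.830', 'len 6.4 wid 4.7'), ('stud', 2948, np.float64(-0.7), np.float64(0.9))]
shift cm [-8.19  7.97  0.96] tooly yaw 2.9 az -0.1
```

```bash
python3 -m creep '[{"dx":-8.2,"dy":8,"dz":1,"ax":0,"ay":0,"az":0,"hand":5.5},{"dx":-8.2,"dy":8,"dz":1,"ax":0,"ay":0,"az":0,"hand":5.5},{"dx":-8.2,"dy":8,"dz":1,"ax":0,"ay":0,"az":0,"hand":5.5},{"dx":-8.2,"dy":8,"dz":1,"ax":0,"ay":0,"az":0,"hand":5.5}]' 50
python3 -c "
from close import *
ana('a')"
python3 -m creep '[{"dx":0,"dy":10,"dz":0,"ax":0,"ay":0,"az":0,"hand":5.5},{"dx":0,"dy":10,"dz":0,"ax":0,"ay":0,"az":0,"hand":5.5},{"dx":0,"dy":10,"dz":0,"ax":0,"ay":0,"az":0,"hand":5.5}]' 50
python3 -c "
from close import *
ana('b')
im=grab_frame('scene')
for c in ('scene','side'):
  grab_frame(c)
  for d in cut_out(c,'wrench')[:2]: print(c,d['score'],d['xy'],d['mask'].sum())
  for d in cut_out(c,'mat')[:1]: print(c,'mat',d['score'],d['xy'],d['mask'].sum())
to([.45,.30,.25],np.radians(3))
"

```

```text
t: 41.92
ee_pos: [0.5189, 0.0308, 0.1462]
tcp_rot: [-0.0, 0.689, 0.725, -0.0]
contact_force: [0.1, 0.1, 0.3]
gripper_width: 0.0547
finger_force: 0.0
a [('yel', 1088, [7.0, 1.9], 'ang 0.263 axis 0.231', 'len 13.5 wid 5.3'), ('red', 1062, [25.5, -8.7], 'ang -0.331 axis -0.357', 'len 13.2 wid 5.0'), ('stud', 2883, np.float64(0.3), np.float64(-1.5))]
t: 42.35
ee_pos: [0.6208, 0.0371, 0.1464]
tcp_rot: [0.0, 0.688, 0.726, 0.0]
contact_force: [0.3, 0.6, -0.1]
gripper_width: 0.0551
finger_force: 0.0
b [('yel', 1071, [6.5, 1.7], 'ang 0.260 axis 0.227', 'len 13.2 wid 5.3'), ('red', 1061, [25.1, -8.8], 'ang -0.336 axis -0.351', 'len 13.1 wid 5.0'), ('stud', 3119, np.float64(-0.1), np.float64(-1.0))]
scene 0.78 [379.3, 178.7] 578
scene mat 0.92 [375.6, 180.1] 1352
side 0.7 [335.8, 402.3] 1663
side mat 0.88 [340.8, 412.1] 6416
shift cm [ 27.24 -15.47 -10.32] tooly yaw 3.0 az 0.0
```

```bash
python3 -m creep '[{"dx":5,"dy":-4,"dz":-6,"ax":0,"ay":0,"az":0,"hand":5.5},{"dx":30.3,"dy":-24.5,"dz":-10,"ax":0,"ay":0,"az":88,"hand":5.5},{"dx":30.3,"dy":-24.5,"dz":-10,"ax":0,"ay":0,"az":88,"hand":5.5},{"dx":30.3,"dy":-24.5,"dz":-10,"ax":0,"ay":0,"az":88,"hand":5.5},{"dx":30.3,"dy":-24.5,"dz":-10,"ax":0,"ay":0,"az":88,"hand":5.5},{"dx":30.3,"dy":-24.5,"dz":-10,"ax":0,"ay":0,"az":88,"hand":5.5},{"dx":30.3,"dy":-24.5,"dz":-10,"ax":0,"ay":0,"az":88,"hand":5.5},{"dx":30.3,"dy":-24.5,"dz":-10,"ax":0,"ay":0,"az":88,"hand":5.5},{"dx":30.3,"dy":-24.5,"dz":-10,"ax":0,"ay":0,"az":88,"hand":5.5},{"dx":30.3,"dy":-24.5,"dz":-10,"ax":0,"ay":0,"az":88,"hand":5.5},{"dx":30.3,"dy":-24.5,"dz":-10,"ax":0,"ay":0,"az":88,"hand":5.5}]' 50
cat > wr.py <<'E'
from vise import *
def wr(z,roi=None,pr=True):
    cal=calibration("wrist");im=grab_frame("wrist")
    ds=cut_out("wrist","wrench")
    print([(round(float(d["score"]),2),np.round(d["xy"]).tolist(),int(d["mask"].sum())) for d in ds])
    return im,cal,ds
E
python3 - <<'E'
from wr import *
im,cal,ds=wr(.015);cv2.imwrite("pics/w15.png",im[:,:,::-1])
m=ds[0]["mask"];y,x=np.nonzero(m);print("bbox",x.min(),x.max(),y.min(),y.max())
P=np.array([atz("wrist",(a,b),.015,cal)[:2] for a,b in zip(x,y)])
mu=P.mean(0);w,e=np.linalg.eigh(np.cov(P.T));a=e[:,1]*np.sign(e[0,1]);n=np.array([-a[1],a[0]])
t=(P-mu)@a;s=(P-mu)@n;print("mu",mu,"yaw",np.degrees(np.arctan2(a[1],a[0])),"t",t.min(),t.max())
for k in np.arange(-.13,.14,.01):
    q=s[(t>k)&(t<k+.01)]
    if len(q): print("%.3f w %.1f c %.1f n%d"%(k+.005,1e3*(q.max()-q.min()),5e2*(q.max()+q.min()),len(q)),end=" | ")
s_=read_state();print(np.round(s_["joint_pos"],2),s_["ee_pos"])
for d in cut_out("wrist","mat")[:1]: print("mat",d["score"],d["xy"],atz("wrist",d["xy"],.003,cal))
E
```

```text
t: 44.12
ee_pos: [0.3584, 0.3255, 0.2466]
tcp_rot: [-0.0, 0.999, 0.044, 0.0]
contact_force: [-1.2, 0.2, -0.5]
gripper_width: 0.0549
finger_force: 0.0
[(0.97, [294.0, 87.0], 5291), (0.23, [287.0, 120.0], 17267)]
bbox 278 336 0 231
mu [0.47959431 0.35444088] yaw -1.1336841185828614 t -0.1474980021911244 0.1069150981876448
-0.125 w 32.2 c -0.6 n190 | -0.115 w 21.0 c -0.3 n136 | -0.105 w 19.9 c -0.7 n138 | -0.095 w 20.2 c -0.1 n142 | -0.085 w 20.9 c 0.5 n149 | -0.075 w 20.9 c 0.1 n153 | -0.065 w 21.0 c 0.4 n153 | -0.055 w 20.7 c 0.5 n158 | -0.045 w 19.5 c 0.6 n148 | -0.035 w 19.6 c -0.1 n154 | -0.025 w 19.8 c -0.2 n158 | -0.015 w 20.5 c -0.7 n163 | -0.005 w 20.8 c -0.9 n170 | 0.005 w 21.8 c -0.5 n187 | 0.015 w 21.5 c -0.2 n182 | 0.025 w 21.4 c 0.3 n187 | 0.035 w 21.1 c 0.2 n192 | 0.045 w 50.7 c -0.4 n240 | 0.055 w 54.9 c 0.3 n514 | 0.065 w 54.6 c 0.3 n525 | 0.075 w 54.6 c 0.0 n368 | 0.085 w 55.3 c 0.3 n240 | 0.095 w 54.8 c -0.0 n235 | 0.105 w 54.5 c -0.3 n113 | [ 0.61  0.24  1.59 -0.    1.31  2.09] [0.35862446 0.32552851 0.2465667 ]
mat 0.86 [287.3, 119.2] [0.46426696 0.36932941 0.003     ]
```

```bash
python3 -c "
from vise import *
to([.478,.3545,-.013],np.radians(88.9))"
```

```text
shift cm [12.15 -1.8  25.96] tooly yaw -84.8 az 6.3
```

```bash
python3 -m creep '[{"dx":12.2,"dy":-1.8,"dz":5,"ax":0,"ay":0,"az":6.3,"hand":4.5},{"dx":12.2,"dy":-1.8,"dz":10,"ax":0,"ay":0,"az":6.3,"hand":4.5},{"dx":12.2,"dy":-1.8,"dz":15,"ax":0,"ay":0,"az":6.3,"hand":4.5},{"dx":12.2,"dy":-1.8,"dz":20,"ax":0,"ay":0,"az":6.3,"hand":4.5},{"dx":12.2,"dy":-1.8,"dz":23,"ax":0,"ay":0,"az":6.3,"hand":4.5},{"dx":12.2,"dy":-1.8,"dz":25,"ax":0,"ay":0,"az":6.3,"hand":4.5},{"dx":12.2,"dy":-1.8,"dz":25.9,"ax":0,"ay":0,"az":6.3,"hand":4.5},{"dx":12.2,"dy":-1.8,"dz":25.9,"ax":0,"ay":0,"az":6.3,"hand":4.5}]' 50
python3 -m creep '[{"dx":0,"dy":0,"dz":0.2,"ax":0,"ay":0,"az":0,"hand":4.5},{"dx":0,"dy":0,"dz":0.4,"ax":0,"ay":0,"az":0,"hand":4.5},{"dx":0,"dy":0,"dz":0.4,"ax":0,"ay":0,"az":0,"hand":4.5}]' 50
```

```text
t: 45.28
ee_pos: [0.4787, 0.3542, -0.0125]
tcp_rot: [0.0, 1.0, -0.011, -0.0]
contact_force: [0.6, 0.2, -0.1]
gripper_width: 0.0451
finger_force: 0.0
t: 45.65
ee_pos: [0.4788, 0.3544, -0.0162]
tcp_rot: [-0.0, 1.0, -0.011, 0.0]
contact_force: [-0.9, -0.3, -0.8]
gripper_width: 0.0448
finger_force: 0.0
```

```bash
python3 -m creep '[{"dx":0,"dy":0,"dz":0,"ax":0,"ay":0,"az":0,"hand":1},{"dx":0,"dy":0,"dz":0,"ax":0,"ay":0,"az":0,"hand":1},{"dx":0,"dy":0,"dz":0,"ax":0,"ay":0,"az":0,"hand":1},{"dx":0,"dy":0,"dz":0,"ax":0,"ay":0,"az":0,"hand":1},{"dx":0,"dy":0,"dz":0,"ax":0,"ay":0,"az":0,"hand":1}]' 60
python3 -m creep '[{"dx":0,"dy":0,"dz":-4,"ax":0,"ay":0,"az":0,"hand":1},{"dx":0,"dy":0,"dz":-8,"ax":0,"ay":0,"az":0,"hand":1},{"dx":0,"dy":0,"dz":-12,"ax":0,"ay":0,"az":0,"hand":1},{"dx":0,"dy":0,"dz":-15,"ax":0,"ay":0,"az":0,"hand":1},{"dx":0,"dy":0,"dz":-15,"ax":0,"ay":0,"az":0,"hand":1}]' 60
python3 - <<'E'
from wr import *
s,p,r=st();im,cal,ds=wr(0);cv2.imwrite("pics/w16.png",im[:,:,::-1])
z=p[2]+.0162+.015   # wrench top height now
print("contact",np.round(s["contact_force"],1),np.round(s["ft_torque"],2))
m=ds[0]["mask"];y,x=np.nonzero(m);print("bbox",x.min(),x.max(),y.min(),y.max())
P=np.array([r.inv().apply(atz("wrist",(a,b),z,cal)-p)[:2] for a,b in zip(x,y)])*1e3
t,u=P[:,0],P[:,1]
for k in range(0,125,6):
    q=u[(t>k)&(t<k+6)]
    if len(q): print("%d: %.1f..%.1f n%d"%(k+3,q.min(),q.max(),len(q)),end=" | ")
print("tmax",t.max())
# prongs: inner edges
for k in range(80,118,4):
    q=np.sort(u[(t>k)&(t<k+4)]);
    if len(q)>5:
        g=np.diff(q);i=g.argmax();print(k+2,"gap",q[i].round(1),q[i+1].round(1))
E
```

```text
t: 46.28
ee_pos: [0.4788, 0.3544, -0.0164]
tcp_rot: [-0.0, 1.0, -0.011, 0.0]
contact_force: [0.4, 0.5, 1.7]
gripper_width: 0.0194
finger_force: 60.0
t: 46.9
ee_pos: [0.4796, 0.3548, 0.1353]
tcp_rot: [-0.001, 1.0, -0.011, 0.002]
contact_force: [-0.7, 0.5, -3.0]
gripper_width: 0.0193
finger_force: 60.0
[(0.73, [315.0, 187.0], 16234), (0.36, [587.0, 132.0], 26647)]
contact [-0.7  0.5 -3. ] [ 0.05 -0.04  0.02]
bbox 254 380 64 396
3: -8.5..10.4 n415 | 9: -8.4..10.3 n416 | 15: -8.3..10.7 n420 | 21: -8.7..10.6 n477 | 27: -8.6..10.6 n438 | 33: -8.5..10.0 n468 | 39: -8.5..10.3 n508 | 45: -8.8..10.7 n490 | 51: -25.1..26.6 n914 | 57: -25.5..27.0 n1465 | 63: -25.3..27.4 n1477 | 69: -25.4..27.4 n1503 | 75: -25.9..27.8 n1103 | 81: -26.2..28.2 n701 | 87: -26.0..27.9 n706 | 93: -25.7..27.7 n758 | 99: -26.2..27.8 n772 | 105: -26.2..27.7 n786 | 111: -26.1..27.7 n419 | tmax 111.75056478187662
82 gap -14.9 17.3
86 gap -14.8 16.7
90 gap -15.1 16.6
94 gap -14.6 16.6
98 gap -14.8 17.2
102 gap -14.7 17.1
106 gap -14.6 16.6
110 gap -15.0 17.0
```

```bash
cat > tgt.py <<'E'
from vise import *
def tgt(n,wx,z,t=95.7,u=0.95):
    """n: nut vise (x,y) mm; wx: wrench-x direction in vise deg; ee z mm"""
    yaw=np.radians(wx)+np.load("vise.npy")[2]
    ex=np.array([np.cos(yaw),np.sin(yaw)]);ey=np.array([ex[1],-ex[0]])   # tool y for tool z down
    P=V(n[0],n[1])[:2]-(t*ex+u*ey)/1e3
    to([P[0],P[1],z/1e3],yaw+np.pi/2);return P
E
python3 -c "
from tgt import *
print(tgt((-49.7,115),-16.8,95));print(np.round(read_state()['joint_pos'],2))"
```

```text
shift cm [-5.1  21.78  3.79] tooly yaw -91.3 az 12.5
[0.42225031 0.13727489]
[ 0.54  0.51  1.49 -0.    1.14  2.13]
```

```bash
python3 -m creep '[{"dx":-5.1,"dy":21.8,"dz":0,"ax":0,"ay":0,"az":12.5,"hand":1},{"dx":-5.1,"dy":21.8,"dz":0,"ax":0,"ay":0,"az":12.5,"hand":1},{"dx":-5.1,"dy":21.8,"dz":0,"ax":0,"ay":0,"az":12.5,"hand":1},{"dx":-5.1,"dy":21.8,"dz":0,"ax":0,"ay":0,"az":12.5,"hand":1},{"dx":-5.1,"dy":21.8,"dz":0,"ax":0,"ay":0,"az":12.5,"hand":1},{"dx":-5.1,"dy":21.8,"dz":2,"ax":0,"ay":0,"az":12.5,"hand":1},{"dx":-5.1,"dy":21.8,"dz":3.8,"ax":0,"ay":0,"az":12.5,"hand":1},{"dx":-5.1,"dy":21.8,"dz":3.8,"ax":0,"ay":0,"az":12.5,"hand":1}]' 60
cat > rel.py <<'E'
from tgt import *
def rel(n):
    """slot and stud in tool frame (mm), from the same wrist picture"""
    s,p,r=st();cal=calibration("wrist");im=grab_frame("wrist").astype(int)
    zt=p[2]+.0162+.015
    def rect(z,x0=40,x1=150,h=40):
        X,Y=np.meshgrid(np.arange(x0,x1,.25),np.arange(-h,h,.25))
        W=r.apply(np.stack([X/1e3,Y/1e3,np.zeros_like(X)],-1).reshape(-1,3))+p;W[:,2]=z
        uv=proj("wrist",W,cal).astype(np.float32).reshape(X.shape+(2,));return cv2.remap(im.astype(np.uint8),uv[...,0],uv[...,1],cv2.INTER_LINEAR).astype(int),X,Y
    return im,cal,rect(zt),rect(.097),p,r
if __name__=="__main__":
    import sys
    im,cal,(w,X,Y),(t,_,_),p,r=rel(sys.argv[1])
    cv2.imwrite("pics/rel_%s.png"%sys.argv[2],np.vstack([w,t]).astype(np.uint8)[:,:,::-1])
    yel=(np.minimum(t[...,0],t[...,1])-t[...,2]>45)&(X>70)
    P=np.stack([X[yel],Y[yel]],1)
    if len(P)>20:
        ww,e=np.linalg.eigh(np.cov(P.T));a=e[:,1];print("yel",len(P),P.mean(0).round(1),"axis deg",np.degrees(np.arctan2(a[1],a[0])).round(1))
    dk=((t.max(2)-t.min(2))<30)&(t.max(2)<150)&(X>70)
    k=cv2.morphologyEx((dk|yel).astype(np.uint8),cv2.MORPH_OPEN,np.ones((7,7)))
    n,l,stt,ce=cv2.connectedComponentsWithStats(k)
    for i in range(1,n):
        if stt[i,4]>500: print("dark blob area mm2 %.0f"%(stt[i,4]/16),"c",(ce[i]*.25+[40,-40]).round(1),"box mm",(stt[i,:4]*.25+[40,-40,0,0]).round(1))
    x=(X[0]);
    print("predicted stud in tool",(r.inv().apply(V(-50 if sys.argv[1]=='a' else 50,115,97)-p)*1e3).round(1))
E
python3 rel.py a 1
```

```text
t: 48.0
ee_pos: [0.4217, 0.1378, 0.094]
tcp_rot: [0.0, 0.993, -0.12, -0.002]
contact_force: [0.1, 0.2, -3.4]
gripper_width: 0.0192
finger_force: 60.0
yel 1196 [102.8  -2.7] axis deg 147.6
dark blob area mm2 120 c [ 79.5 -37.3] box mm [ 70.2 -40.   25.5   8. ]
dark blob area mm2 381 c [147.5   0. ] box mm [145. -40.   5.  80.]
dark blob area mm2 324 c [97.   0.6] box mm [86.2 -8.5 23.2 19.2]
predicted stud in tool [96.1  1.4 -3.4]
```

```bash
python3 -m creep '[{"dx":0,"dy":0,"dz":0.8,"ax":0,"ay":0,"az":0,"hand":1},{"dx":0,"dy":0,"dz":1.6,"ax":0,"ay":0,"az":0,"hand":1},{"dx":0,"dy":0,"dz":2.1,"ax":0,"ay":0,"az":0,"hand":1},{"dx":0,"dy":0,"dz":2.1,"ax":0,"ay":0,"az":0,"hand":1}]' 60
python3 -m creep '[{"dx":0,"dy":0,"dz":0.6,"ax":0,"ay":0,"az":0,"hand":1},{"dx":0,"dy":0,"dz":1.2,"ax":0,"ay":0,"az":0,"hand":1},{"dx":0,"dy":0,"dz":1.7,"ax":0,"ay":0,"az":0,"hand":1},{"dx":0,"dy":0,"dz":1.7,"ax":0,"ay":0,"az":0,"hand":1}]' 60
```

```text
t: 48.55
ee_pos: [0.4226, 0.1374, 0.0742]
tcp_rot: [0.0, 0.993, -0.12, -0.0]
contact_force: [-0.2, -0.7, -2.4]
gripper_width: 0.019
finger_force: 60.0
t: 49.05
ee_pos: [0.4225, 0.1374, 0.0571]
tcp_rot: [0.0, 0.993, -0.12, -0.0]
contact_force: [-0.6, 0.3, -3.1]
gripper_width: 0.0188
finger_force: 60.0
```

```bash
python3 -m creep '[{"dx":0.04,"dy":-0.84,"dz":0,"ax":0,"ay":0,"az":5,"hand":1},{"dx":0.17,"dy":-1.67,"dz":0,"ax":0,"ay":0,"az":10,"hand":1},{"dx":0.36,"dy":-2.48,"dz":0,"ax":0,"ay":0,"az":15,"hand":1},{"dx":0.36,"dy":-2.48,"dz":0,"ax":0,"ay":0,"az":15,"hand":1}]' 60
python3 rel.py a 2
```

```text
t: 49.55
ee_pos: [0.4323, 0.1608, 0.0575]
tcp_rot: [0.0, 0.969, -0.248, 0.0]
contact_force: [-0.4, -3.5, -3.8]
gripper_width: 0.0193
finger_force: 60.0
yel 1175 [100.2  -3.8] axis deg 131.6
dark blob area mm2 114 c [ 76.5 -36.2] box mm [ 70.2 -40.   17.8  11. ]
dark blob area mm2 1366 c [141.3  -0. ] box mm [132.8 -40.   17.2  80. ]
dark blob area mm2 322 c [95.5  0.8] box mm [85.  -9.8 21.  20.8]
predicted stud in tool [ 95.    1.8 -39.4]
```

```bash
python3 -m creep '[{"dx":0.04,"dy":-0.83,"dz":0,"ax":0,"ay":0,"az":5,"hand":1},{"dx":0.16,"dy":-1.65,"dz":0,"ax":0,"ay":0,"az":10,"hand":1},{"dx":0.35,"dy":-2.46,"dz":0,"ax":0,"ay":0,"az":15,"hand":1},{"dx":0.35,"dy":-2.46,"dz":0,"ax":0,"ay":0,"az":15,"hand":1}]' 60
python3 rel.py a 3
```

```text
t: 50.1
ee_pos: [0.4469, 0.1804, 0.0575]
tcp_rot: [0.0, 0.928, -0.372, -0.0]
contact_force: [-0.9, -1.8, -2.5]
gripper_width: 0.0192
finger_force: 60.0
yel 1159 [100.2  -4.2] axis deg 130.2
dark blob area mm2 58 c [ 73.7 -36.5] box mm [ 70.2 -40.    9.8   9.5]
dark blob area mm2 1353 c [141.4   0. ] box mm [132.8 -40.   17.2  80. ]
dark blob area mm2 321 c [95.7  0.5] box mm [ 85.2 -10.2  20.5  21. ]
dark blob area mm2 47 c [73.5 36.8] box mm [70.2 32.   9.2  8. ]
predicted stud in tool [ 95.2   1.6 -39.6]
```

```bash
python3 -m creep '[{"dx":0.05,"dy":-0.9,"dz":0,"ax":0,"ay":0,"az":5.5,"hand":1},{"dx":0.19,"dy":-1.8,"dz":0,"ax":0,"ay":0,"az":11,"hand":1},{"dx":0.43,"dy":-2.7,"dz":0,"ax":0,"ay":0,"az":16.5,"hand":1},{"dx":0.73,"dy":-3.55,"dz":0,"ax":0,"ay":0,"az":22,"hand":1},{"dx":0.73,"dy":-3.55,"dz":0,"ax":0,"ay":0,"az":22,"hand":1}]' 60
python3 rel.py a 4
python3 -c "
from close import *
ana('a')"
```

```text
t: 50.78
ee_pos: [0.4765, 0.201, 0.0574]
tcp_rot: [0.0, 0.84, -0.542, -0.0]
contact_force: [-3.0, 1.6, -2.7]
gripper_width: 0.0196
finger_force: 60.0
yel 1160 [100.1  -4.4] axis deg 129.9
dark blob area mm2 1345 c [141.5  -0. ] box mm [132.8 -40.   17.2  80. ]
dark blob area mm2 319 c [95.7  0.3] box mm [ 85.5 -10.5  20.2  21. ]
dark blob area mm2 92 c [77.3 37. ] box mm [70.2 32.  19.5  8. ]
predicted stud in tool [ 95.4   1.4 -39.7]
a [('yel', 1152, [7.1, -2.3], 'ang -0.307 axis -0.330', 'len 13.5 wid 5.3'), ('red', 354, [22.7, -8.7], 'ang -0.368 axis -0.496', 'len 14.0 wid 4.0'), ('stud', 4197, np.float64(0.3), np.float64(0.4))]
```

```bash
python3 -m creep '[{"dx":0.03,"dy":-0.66,"dz":0,"ax":0,"ay":0,"az":4,"hand":1},{"dx":0.03,"dy":-0.66,"dz":0,"ax":0,"ay":0,"az":4,"hand":1},{"dx":0.03,"dy":-0.66,"dz":0,"ax":0,"ay":0,"az":4,"hand":1}]' 60
python3 -c "
from close import *
ana('a')"
python3 -m creep '[{"dx":0,"dy":0.7,"dz":0,"ax":0,"ay":0,"az":-4,"hand":1},{"dx":0,"dy":0.7,"dz":-1.5,"ax":0,"ay":0,"az":-4,"hand":1},{"dx":0,"dy":0.7,"dz":-4,"ax":0,"ay":0,"az":-4,"hand":1},{"dx":0,"dy":0.7,"dz":-8,"ax":0,"ay":0,"az":-4,"hand":1},{"dx":0,"dy":0.7,"dz":-8,"ax":0,"ay":0,"az":-4,"hand":1}]' 60
python3 -c "
from close import *
ana('a');from tgt import *
tgt((50.2,115),-137,140)
print(np.round(read_state()['joint_pos'],2))"
```

```text
t: 51.25
ee_pos: [0.4826, 0.2034, 0.0575]
tcp_rot: [0.0, 0.821, -0.571, -0.0]
contact_force: [-2.8, 3.1, -1.3]
gripper_width: 0.0191
finger_force: 60.0
a [('yel', 1156, [6.9, -2.7], 'ang -0.367 axis -0.397', 'len 13.5 wid 5.3'), ('red', 161, [20.3, -7.7], 'ang -0.362 axis -1.440', 'len 4.6 wid 2.6'), ('stud', 4188, np.float64(0.3), np.float64(0.4))]
t: 51.92
ee_pos: [0.4789, 0.2017, 0.1411]
tcp_rot: [-0.002, 0.839, -0.543, 0.002]
contact_force: [0.0, 1.1, -3.1]
gripper_width: 0.0195
finger_force: 60.0
a [('yel', 1213, [6.8, -2.7], 'ang -0.378 axis -0.404', 'len 13.8 wid 5.5'), ('red', 1059, [25.3, -8.9], 'ang -0.337 axis -0.335', 'len 12.9 wid 5.1'), ('stud', 4066, np.float64(0.2), np.float64(0.4))]
shift cm [  9.66 -18.03   0.02] tooly yaw -155.8 az 68.1
[ 0.28  0.4   1.67 -0.    1.06  3.  ]
```

```bash
for k in 1 2; do python3 -m creep '[{"dx":0,"dy":0,"dz":-2,"ax":0,"ay":0,"az":-110,"hand":1},{"dx":0,"dy":0,"dz":-2,"ax":0,"ay":0,"az":-110,"hand":1},{"dx":0,"dy":0,"dz":-2,"ax":0,"ay":0,"az":-110,"hand":1},{"dx":0,"dy":0,"dz":-2,"ax":0,"ay":0,"az":-110,"hand":1},{"dx":0,"dy":0,"dz":-2,"ax":0,"ay":0,"az":-110,"hand":1},{"dx":0,"dy":0,"dz":-2,"ax":0,"ay":0,"az":-110,"hand":1},{"dx":0,"dy":0,"dz":-2,"ax":0,"ay":0,"az":-110,"hand":1},{"dx":0,"dy":0,"dz":-2,"ax":0,"ay":0,"az":-110,"hand":1},{"dx":0,"dy":0,"dz":-2,"ax":0,"ay":0,"az":-110,"hand":1},{"dx":0,"dy":0,"dz":-2,"ax":0,"ay":0,"az":-110,"hand":1},{"dx":0,"dy":0,"dz":-2,"ax":0,"ay":0,"az":-110,"hand":1},{"dx":0,"dy":0,"dz":-2,"ax":0,"ay":0,"az":-110,"hand":1}]' 60 | head -3; done
python3 -c "
from tgt import *
tgt((50.2,115),-137,95)
print(np.round(read_state()['joint_pos'],2))"
```

```text
t: 53.48
ee_pos: [0.4762, 0.201, 0.157]
tcp_rot: [0.0, 0.927, 0.376, -0.001]
t: 54.98
ee_pos: [0.4763, 0.201, 0.1772]
tcp_rot: [-0.0, 0.224, 0.975, -0.0]
shift cm [-19.1    7.72   8.21] tooly yaw 64.1 az -71.9
[ 0.28  0.36  1.62 -0.    1.16 -0.83]
```

```bash
python3 -m creep '[{"dx":-19.1,"dy":7.7,"dz":0,"ax":0,"ay":0,"az":-72,"hand":1},{"dx":-19.1,"dy":7.7,"dz":0,"ax":0,"ay":0,"az":-72,"hand":1},{"dx":-19.1,"dy":7.7,"dz":0,"ax":0,"ay":0,"az":-72,"hand":1},{"dx":-19.1,"dy":7.7,"dz":0,"ax":0,"ay":0,"az":-72,"hand":1},{"dx":-19.1,"dy":7.7,"dz":0,"ax":0,"ay":0,"az":-72,"hand":1},{"dx":-19.1,"dy":7.7,"dz":0,"ax":0,"ay":0,"az":-72,"hand":1},{"dx":-19.1,"dy":7.7,"dz":0,"ax":0,"ay":0,"az":-72,"hand":1},{"dx":-19.1,"dy":7.7,"dz":3,"ax":0,"ay":0,"az":-72,"hand":1},{"dx":-19.1,"dy":7.7,"dz":6,"ax":0,"ay":0,"az":-72,"hand":1},{"dx":-19.1,"dy":7.7,"dz":8.2,"ax":0,"ay":0,"az":-72,"hand":1},{"dx":-19.1,"dy":7.7,"dz":8.2,"ax":0,"ay":0,"az":-72,"hand":1}]' 60
python3 rel.py b 5
python3 - <<'E'
from wr import *
s,p,r=st();cal=calibration("wrist");grab_frame("wrist");ds=cut_out("wrist","wrench");m=ds[0]["mask"];y,x=np.nonzero(m);z=p[2]+.0162+.015
P=np.array([r.inv().apply(atz("wrist",(a,b),z,cal)-p)[:2] for a,b in zip(x,y)])*1e3;t,u=P.T
print("tmax",np.percentile(t,99.8));
for k in (20,40,55,62,90,100):
    q=np.sort(u[(t>k)&(t<k+5)]);g=np.diff(q);i=g.argmax();print(k,q.min().round(1),q.max().round(1),q[i].round(1),q[i+1].round(1))
E
```

```text
t: 56.35
ee_pos: [0.6806, 0.1871, 0.0935]
tcp_rot: [-0.002, -0.392, 0.92, 0.0]
contact_force: [-0.1, -0.7, -2.4]
gripper_width: 0.0188
finger_force: 60.0
yel 1262 [87.7 -3.7] axis deg -151.7
dark blob area mm2 327 c [147.8  -0.3] box mm [145.8 -40.    4.2  80. ]
dark blob area mm2 288 c [93.   0.1] box mm [80.8 -9.2 23.2 18.8]
predicted stud in tool [95.   0.3 -3.2]
tmax 112.01338580319984
20 -10.0 9.4 -0.6 -0.1
40 -10.6 9.5 -0.5 -0.1
55 -26.8 26.2 -0.5 -0.1
62 -26.8 26.2 -0.5 -0.1
90 -27.4 26.8 -15.8 15.2
100 -27.4 27.2 -15.5 15.4
```

```bash
python3 -m creep '[{"dx":-0.2,"dy":0.05,"dz":0,"ax":0,"ay":0,"az":0,"hand":1},{"dx":-0.2,"dy":0.05,"dz":0.8,"ax":0,"ay":0,"az":0,"hand":1},{"dx":-0.2,"dy":0.05,"dz":1.6,"ax":0,"ay":0,"az":0,"hand":1},{"dx":-0.2,"dy":0.05,"dz":2.1,"ax":0,"ay":0,"az":0,"hand":1},{"dx":-0.2,"dy":0.05,"dz":2.1,"ax":0,"ay":0,"az":0,"hand":1}]' 60
python3 -m creep '[{"dx":0,"dy":0,"dz":0.6,"ax":0,"ay":0,"az":0,"hand":1},{"dx":0,"dy":0,"dz":1.2,"ax":0,"ay":0,"az":0,"hand":1},{"dx":0,"dy":0,"dz":1.6,"ax":0,"ay":0,"az":0,"hand":1},{"dx":0,"dy":0,"dz":1.6,"ax":0,"ay":0,"az":0,"hand":1}]' 60
```

```text
t: 57.12
ee_pos: [0.6826, 0.1891, 0.0738]
tcp_rot: [-0.001, -0.392, 0.92, 0.0]
contact_force: [0.3, -0.5, -2.2]
gripper_width: 0.019
finger_force: 60.0
t: 57.62
ee_pos: [0.6828, 0.1891, 0.0581]
tcp_rot: [-0.0, -0.392, 0.92, 0.0]
contact_force: [0.4, 0.7, -3.1]
gripper_width: 0.0195
finger_force: 60.0
```

```bash
python3 -m creep '[{"dx":0.09,"dy":-1.34,"dz":0,"ax":0,"ay":0,"az":8,"hand":1},{"dx":0.37,"dy":-2.65,"dz":0,"ax":0,"ay":0,"az":16,"hand":1},{"dx":0.83,"dy":-3.9,"dz":0,"ax":0,"ay":0,"az":24,"hand":1},{"dx":1.46,"dy":-5.09,"dz":0,"ax":0,"ay":0,"az":32,"hand":1},{"dx":2.25,"dy":-6.17,"dz":0,"ax":0,"ay":0,"az":40,"hand":1},{"dx":2.25,"dy":-6.17,"dz":0,"ax":0,"ay":0,"az":40,"hand":1}]' 60
python3 -c "
from close import *
ana('b')"; python3 rel.py b 6
```

```text
t: 58.38
ee_pos: [0.7119, 0.1299, 0.0586]
tcp_rot: [-0.0, -0.054, 0.999, 0.0]
contact_force: [-1.6, 2.4, -2.2]
gripper_width: 0.0191
finger_force: 60.0
b [('yel', 1267, [8.0, -1.0], 'ang -0.127 axis -0.167', 'len 14.7 wid 5.4'), ('red', 314, [21.3, -7.4], 'ang -0.336 axis -1.286', 'len 5.0 wid 4.0'), ('stud', 4100, np.float64(0.6), np.float64(0.4))]
yel 1276 [90.1 -2.2] axis deg -167.3
dark blob area mm2 1545 c [135.5   4.8] box mm [ 70.2 -40.   79.8  80. ]
dark blob area mm2 322 c [96.4 -0.7] box mm [ 82.8 -10.   24.5  19.2]
predicted stud in tool [ 98.1  -0.7 -38.4]
```

```bash
python3 -m creep '[{"dx":0.07,"dy":-1.17,"dz":0,"ax":0,"ay":0,"az":7,"hand":1},{"dx":0.26,"dy":-2.24,"dz":0,"ax":0,"ay":0,"az":13.5,"hand":1},{"dx":0.26,"dy":-2.24,"dz":0,"ax":0,"ay":0,"az":13.5,"hand":1},{"dx":0.26,"dy":-2.24,"dz":0,"ax":0,"ay":0,"az":13.5,"hand":1}]' 60
python3 -c "
from close import *
ana('b')"; python3 rel.py b 7
```

```text
t: 58.98
ee_pos: [0.7119, 0.1082, 0.0586]
tcp_rot: [0.0, 0.061, 0.998, -0.0]
contact_force: [-1.6, -1.4, -2.6]
gripper_width: 0.0192
finger_force: 60.0
b [('yel', 1246, [7.5, -2.7], 'ang -0.343 axis -0.391', 'len 14.7 wid 5.3'), ('red', 185, [20.6, -7.2], 'ang -0.336 axis -1.800', 'len 4.6 wid 2.6'), ('stud', 4183, np.float64(0.6), np.float64(0.3))]
yel 1259 [90.  -2.7] axis deg -167.9
dark blob area mm2 1675 c [136.1   6.7] box mm [ 78. -40.  72.  80.]
dark blob area mm2 140 c [74.9  1.8] box mm [ 73.  -24.2   9.2  47.5]
dark blob area mm2 327 c [96.3 -1.3] box mm [ 82.5 -10.8  24.8  19.5]
predicted stud in tool [ 97.9  -1.4 -38.5]
```

```bash
python3 -m creep '[{"dx":0,"dy":0.7,"dz":0,"ax":0,"ay":0,"az":-4,"hand":1},{"dx":0,"dy":0.7,"dz":-1.5,"ax":0,"ay":0,"az":-4,"hand":1},{"dx":0,"dy":0.7,"dz":-4,"ax":0,"ay":0,"az":-4,"hand":1},{"dx":0,"dy":0.7,"dz":-9,"ax":0,"ay":0,"az":-4,"hand":1},{"dx":0,"dy":0.7,"dz":-12,"ax":0,"ay":0,"az":-4,"hand":1},{"dx":0,"dy":0.7,"dz":-12,"ax":0,"ay":0,"az":-4,"hand":1}]' 60
python3 -c "
from close import *
ana('b')"
python3 -m creep '[{"dx":0,"dy":0,"dz":0,"ax":0,"ay":0,"az":100,"hand":1},{"dx":0,"dy":0,"dz":0,"ax":0,"ay":0,"az":100,"hand":1},{"dx":0,"dy":0,"dz":0,"ax":0,"ay":0,"az":100,"hand":1},{"dx":0,"dy":0,"dz":0,"ax":0,"ay":0,"az":100,"hand":1},{"dx":0,"dy":0,"dz":0,"ax":0,"ay":0,"az":100,"hand":1},{"dx":0,"dy":0,"dz":0,"ax":0,"ay":0,"az":100,"hand":1},{"dx":0,"dy":0,"dz":0,"ax":0,"ay":0,"az":100,"hand":1},{"dx":0,"dy":0,"dz":0,"ax":0,"ay":0,"az":100,"hand":1},{"dx":0,"dy":0,"dz":0,"ax":0,"ay":0,"az":100,"hand":1},{"dx":0,"dy":0,"dz":0,"ax":0,"ay":0,"az":100,"hand":1},{"dx":0,"dy":0,"dz":0,"ax":0,"ay":0,"az":100,"hand":1}]' 60
python3 -c "
from vise import *
to([.4785,.3544,.06],np.radians(88.7));print(np.round(read_state()['joint_pos'],2))
for c in ('scene','side'):
  grab_frame(c)
  for d in cut_out(c,'mat')[:1]:
    y,x=np.nonzero(d['mask']);P=np.array([atz(c,q,.003)[:2] for q in zip(x,y)],np.float32)
    print(c,d['score'],cv2.minAreaRect(P*1000))"
```

```text
t: 59.82
ee_pos: [0.7144, 0.1148, 0.1824]
tcp_rot: [0.003, 0.029, 1.0, 0.0]
contact_force: [1.0, 0.6, -4.2]
gripper_width: 0.0195
finger_force: 60.0
b [('yel', 1282, [7.2, -2.6], 'ang -0.347 axis -0.396', 'len 14.5 wid 5.5'), ('red', 543, [23.2, -8.0], 'ang -0.334 axis -0.405', 'len 7.9 wid 4.3'), ('stud', 4576, np.float64(1.3), np.float64(0.5))]
t: 61.25
ee_pos: [0.7119, 0.1146, 0.177]
tcp_rot: [-0.001, 0.784, 0.621, -0.001]
contact_force: [0.3, -1.2, -3.2]
gripper_width: 0.0194
finger_force: 60.0
shift cm [ 17.99 -28.2   11.75] tooly yaw -13.3 az 78.0
[0.08 0.65 1.09 0.   1.41 0.31]
scene 0.65 ((564.8514404296875, 172.85414123535156), (33.90143585205078, 22.636857986450195), 77.0342788696289)Traceback (most recent call last):
  File "<string>", line 7, in <module>
    y,x=np.nonzero(d['mask']);P=np.array([atz(c,q,.003)[:2] for q in zip(x,y)],np.float32)
                                          ~~~^^^^^^^^^^
  File "h.py", line 8, in atz
    o,d=ray(cam,uv,cal);return o+d*(z-o[2])/d[2]
        ~~~^^^^^^^^^^^^
  File "h.py", line 5, in ray
    c=cal or calibration(cam);K=np.array(c["camera_matrix"]);T=np.array(c["world_from_camera"])
             ~~~~~~~~~~~^^^^^
ValueError: time passes only in moves, steps and waits
```

```bash
python3 -m creep '[{"dx":18,"dy":-28.4,"dz":0,"ax":0,"ay":0,"az":78,"hand":1},{"dx":18,"dy":-28.4,"dz":0,"ax":0,"ay":0,"az":78,"hand":1},{"dx":18,"dy":-28.4,"dz":0,"ax":0,"ay":0,"az":78,"hand":1},{"dx":18,"dy":-28.4,"dz":0,"ax":0,"ay":0,"az":78,"hand":1},{"dx":18,"dy":-28.4,"dz":0,"ax":0,"ay":0,"az":78,"hand":1},{"dx":18,"dy":-28.4,"dz":0,"ax":0,"ay":0,"az":78,"hand":1},{"dx":18,"dy":-28.4,"dz":0,"ax":0,"ay":0,"az":78,"hand":1},{"dx":18,"dy":-28.4,"dz":4,"ax":0,"ay":0,"az":78,"hand":1},{"dx":18,"dy":-28.4,"dz":9,"ax":0,"ay":0,"az":78,"hand":1},{"dx":18,"dy":-28.4,"dz":9,"ax":0,"ay":0,"az":78,"hand":1}]' 60
python3 - <<'E'
from vise import *
s,p,r=st();cal=calibration("wrist");im=grab_frame("wrist")
d=cut_out("wrist","mat")[0];y,x=np.nonzero(d["mask"]);P=np.array([atz("wrist",q,.003,cal)[:2] for q in zip(x,y)],np.float32)
print(d["score"],cv2.minAreaRect(P*1000),"x",x.min(),x.max(),y.min(),y.max());to([.4785,.357,-.0155],np.radians(88.7))
d=cut_out("side","mat") if 0 else None
c=calibration("side");im=grab_frame("side");d=cut_out("side","mat")[0];y,x=np.nonzero(d["mask"]);P=np.array([atz("side",q,.003,c)[:2] for q in zip(x,y)],np.float32);print(d["score"],cv2.minAreaRect(P*1000))
E
```

```text
t: 62.7
ee_pos: [0.4756, 0.3538, 0.0859]
tcp_rot: [0.002, 1.0, -0.011, -0.003]
contact_force: [-0.4, -1.1, -2.0]
gripper_width: 0.0195
finger_force: 60.0
0.69 ((472.70501708984375, 359.5030517578125), (110.37981414794922, 288.24560546875), 85.29563903808594) x 242 396 50 396
shift cm [ 0.02 -0.16 10.52] tooly yaw -91.3 az 0.0
0.75 ((467.06085205078125, 360.90924072265625), (111.90587615966797, 300.6095275878906), 85.29827880859375)
```

```bash
python3 -m creep '[{"dx":0.6,"dy":-0.45,"dz":3,"ax":0,"ay":0,"az":3.4,"hand":1},{"dx":0.6,"dy":-0.45,"dz":6,"ax":0,"ay":0,"az":3.4,"hand":1},{"dx":0.6,"dy":-0.45,"dz":8.5,"ax":0,"ay":0,"az":3.4,"hand":1},{"dx":0.6,"dy":-0.45,"dz":9.8,"ax":0,"ay":0,"az":3.4,"hand":1},{"dx":0.6,"dy":-0.45,"dz":10.4,"ax":0,"ay":0,"az":3.4,"hand":1},{"dx":0.6,"dy":-0.45,"dz":10.4,"ax":0,"ay":0,"az":3.4,"hand":1},{"dx":0.6,"dy":-0.45,"dz":10.4,"ax":0,"ay":0,"az":3.4,"hand":3},{"dx":0.6,"dy":-0.45,"dz":10.4,"ax":0,"ay":0,"az":3.4,"hand":4},{"dx":0.6,"dy":-0.45,"dz":10.4,"ax":0,"ay":0,"az":3.4,"hand":4}]' 60
python3 -m creep '[{"dx":0,"dy":0,"dz":-3,"ax":0,"ay":0,"az":0,"hand":4},{"dx":0,"dy":0,"dz":-9,"ax":0,"ay":0,"az":0,"hand":4},{"dx":0,"dy":0,"dz":-15,"ax":0,"ay":0,"az":0,"hand":4},{"dx":-7,"dy":6,"dz":-22,"ax":0,"ay":0,"az":0,"hand":4},{"dx":-7,"dy":6,"dz":-22,"ax":0,"ay":0,"az":0,"hand":4},{"dx":-7,"dy":6,"dz":-22,"ax":0,"ay":0,"az":0,"hand":4},{"dx":-7,"dy":6,"dz":-22,"ax":0,"ay":0,"az":0,"hand":4}]' 60
python3 - <<'E'
from vise import *
s,p,r=st();cal=calibration("wrist");im=grab_frame("wrist")
for l,z in (("wrench",.015),("mat",.003)):
    d=cut_out("wrist",l)[0];y,x=np.nonzero(d["mask"]);P=np.array([atz("wrist",q,z,cal)[:2] for q in zip(x,y)],np.float32)
    print(l,d["score"],cv2.minAreaRect(P*1000),y.min(),y.max())
print(top(im,cal,.121))
for c in ("scene","side"):
    k=calibration(c);im=grab_frame(c)
    for l,z in (("wrench",.015),("mat",.003)):
        d=cut_out(c,l)[0];y,x=np.nonzero(d["mask"]);P=np.array([atz(c,q,z,k)[:2] for q in zip(x,y)],np.float32)
        print(c,l,cv2.minAreaRect(P*1000))
    for l in ("tape_measure","flux_tub","tape_roll","block1"): print(c,l,[np.round(d["xy"]).tolist() for d in look_for(c,l)][:3])
E
```

```text
t: 64.03
ee_pos: [0.484, 0.3596, -0.0151]
tcp_rot: [-0.0, 0.999, -0.041, 0.0]
contact_force: [-0.3, -0.4, 0.6]
gripper_width: 0.0397
finger_force: 0.0
t: 64.9
ee_pos: [0.4095, 0.3056, 0.2046]
tcp_rot: [-0.0, 0.999, -0.041, 0.0]
contact_force: [-0.3, -0.4, -1.0]
gripper_width: 0.0402
finger_force: 0.0
wrench 0.6 ((471.6287841796875, 359.0096435546875), (55.172523498535156, 248.64292907714844), 85.26018524169922) 36 276
mat 0.7 ((467.0639343261719, 360.32269287109375), (109.03215026855469, 298.0374450683594), 85.15253448486328) 17 295
[(array([512.6, 132. ]), array([30.8, 27.7]), 8.0, array([541.,  92.]))]
scene wrench ((470.4754333496094, 362.2844543457031), (61.637245178222656, 261.982421875), 82.56431579589844)
scene mat ((466.93585205078125, 360.8920593261719), (113.57976531982422, 300.2220458984375), 85.10404205322266)
scene tape_measure [[385.0, 277.0]]
scene flux_tub [[320.0, 329.0]]
scene tape_roll [[408.0, 245.0]]
scene block1 [[321.0, 236.0], [300.0, 226.0]]
side wrench ((465.92401123046875, 363.0540771484375), (60.37376022338867, 263.1116638183594), 85.07180786132812)
side mat ((467.7147216796875, 361.5888671875), (111.74890899658203, 300.9194641113281), 85.0721435546875)
side tape_measure [[250.0, 270.0]]
side flux_tub [[280.0, 212.0], [331.0, 406.0]]
side tape_roll [[236.0, 319.0]]
side block1 [[342.0, 245.0], [321.0, 243.0], [345.0, 204.0]]
```

```bash
python3 -m creep '[{"dx":7,"dy":22,"dz":-4,"ax":0,"ay":0,"az":0,"hand":4},{"dx":7,"dy":22,"dz":-4,"ax":0,"ay":0,"az":0,"hand":4},{"dx":7,"dy":22,"dz":-4,"ax":0,"ay":0,"az":0,"hand":4},{"dx":7,"dy":22,"dz":-4,"ax":0,"ay":0,"az":0,"hand":4},{"dx":7,"dy":22,"dz":-4,"ax":0,"ay":0,"az":0,"hand":4},{"dx":7,"dy":22,"dz":-4,"ax":0,"ay":0,"az":0,"hand":4}]' 60
python3 - <<'E'
from close import *
ana('a');ana('b')
cal=calibration("wrist");im=grab_frame("wrist")
import numpy as np
m=(im.min(2)>225)
print(top(im,cal,.121))
for x in (-23,25): print(V(x,12,121)[:2],proj("wrist",[V(x,12,121)],cal))
E
```

```text
t: 66.5
ee_pos: [0.4607, 0.0806, 0.2444]
tcp_rot: [-0.0, 0.999, -0.041, -0.0]
contact_force: [-0.1, -0.0, 0.6]
gripper_width: 0.0398
finger_force: 0.0
a [('yel', 1389, [7.6, -3.1], 'ang -0.381 axis -0.503', 'len 15.2 wid 5.7'), ('red', 1027, [25.7, -8.9], 'ang -0.332 axis -0.345', 'len 12.7 wid 5.0'), ('stud', 4217, np.float64(0.6), np.float64(-0.1))]
b [('yel', 1248, [7.1, -2.7], 'ang -0.371 axis -0.555', 'len 13.4 wid 5.9'), ('red', 1030, [25.6, -9.0], 'ang -0.338 axis -0.348', 'len 12.7 wid 5.1'), ('stud', 4557, np.float64(-0.2), np.float64(-0.1))]
[(array([535.9, -44. ]), array([59.9, 35.5]), 3.0, array([447., 140.])), (array([610.8, 114.3]), array([29.6, 31.4]), 162.7, array([259.,  60.])), (array([600.9,  17.7]), array([58.2, 38.9]), 3.9, array([378.,  55.]))]
[0.54706598 0.01211375] [[388.13744412 130.03262109]]
[0.59499918 0.0146453 ] [[383.56105964  69.23999405]]
```

Both nuts read past the red mark, the blocks are clamped, and the wrench is on its mat with the robot clear of everything. I'm handing in.

```bash
python3 -c "
from station import hand_in
print(hand_in())"
```

```text
the job is handed in; nothing more can be done
None
```

I handed the job in at about 67 s of the 208 s limit. Both blocks are clamped in the vise and the wrench is back on its mat. Both nuts were finger-tightened slightly past white (about 2.32 rad against 2.2), then wrench-tightened to about 2.95 and 2.94 rad, just past red at 2.9. Nothing touched the tape measure, tub or tape roll.

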